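# Strap down the instrument cassette

### The job

The dental cart is about to be wheeled away, so lock the instrument cassette in its dock: lift the steel strap by its red handle, swing it round its loose brass-headed bolt and lower it so that its slot drops over the brass stud and it lies flat across the cassette. Reach in under the handpiece rest with the tool tilted, leave the bottle, jar and bowl where they stand, and let go of the strap.

Things in the scene. Friction and masses are not known exactly. Their poses are not given: they have to be found in the camera images.
- dock: fixed white block 170 (x) x 280 (y) x 30 mm high with a perforated steel cassette set flush in its top; origin at the centre of its underside, on the table; its x axis runs from the brass stud to the pivot bolt, z up. It carries the handpiece rest
- rest (a point): middle of the handpiece rest's crossbar (fixed aluminium tube, 16 mm thick), 190 mm above the table at dock x -85 mm; it spans dock y -45 to +45 mm, with blue pegs up to 225 mm high. Its stem runs level from the crossbar's -y end to a post at dock x +68, y -70 mm. It hangs over the seated strap's end: a tool pointing straight down does not fit there
- pivot (a point): foot of the loose pivot bolt, on the dock's top face (30 mm above the table), 60 mm to +x of the dock's centre; shank 10 mm thick and 38 mm high, under a brass head 24 mm wide that keeps the strap on (the strap can rise 33 mm there)
- stud (a point): foot of the brass stud, on the dock's top face, 60 mm to -x of the dock's centre and 120 mm from the pivot bolt; 9 mm thick, 18 mm high, its top third tapering to 4 mm
- strap: loose dark steel strap 170 x 34 x 5 mm, 150 to 230 g, lying on the dock with the pivot bolt through its round 14 mm hole (2 mm play all round); origin at the hole's centre on the underside; its -x axis points along the strap to slot and handle, z up. It starts swung out 0.55 to 0.9 rad from the stud, towards the dock's +y side, and turns freely
- strap_slot (a point): centre of the strap's slot, on the underside, 120 mm from the hole's centre; the slot is 28 mm long (along the strap) and 14 mm wide
- strap_handle (a point): grip point on the centre line of the red handle, 165 mm out from the hole's centre and 44 mm above the strap's underside. The handle is a bar 24 mm wide (strap y), 14 mm thick, 75 mm long, rising from the strap's end and leaning outward, away from the bolt, 30 degrees from vertical; the grip point is 45 mm up along it, 30 mm below its top end
- rinse: bystander: white rinse bottle, 60 mm across, 150 mm high; origin at the centre of its underside
- jar: bystander: amber jar with a green cap, 64 mm across, 65 mm high; origin at the centre of its underside
- bowl: bystander: steel bowl, 110 mm across, 45 mm high; origin at the centre of its underside

How it is judged:
By the outcome, as a careful person would: the job done as asked, in the order asked, and still so for the second after the job is handed in, with the robot touching nothing.
It also fails if it takes over 51 s, if anything falls off the work surface, if the arm or the gripper's body presses on something with over 40 N, if the wrist force passes 120 N, or if a joint passes its speed limit or range.

### The arm

A 6-joint arm with a two-finger parallel gripper is mounted at the origin on the work surface. World frame = base frame: x ahead of the robot, y to its left, z up, the work surface at z = 0. Lengths are in mm, angles in rad, forces in N, time in s.
With the tool pointing down it reaches from about 350 to 875 mm from the base axis. Payload 4.2 kg.
Tool frame: the origin (TCP) lies at the very end of the fingers, on their centre line; the grasp point (between the pads) lies 19 mm behind it; x points along the fingers, y is the direction in which the jaws open and shut, and the axes are right-handed (so a half turn about x gives the same grasp; the last joint's range is limited). The gripper opens to 85 mm and grips with 20 to 120 N. Pads are 22 mm wide; open, the fingers measure 114 mm over their backs; the gripper's body (76 mm by 85 mm) begins 54 mm behind the grasp point. The pads swing forward as they close: fully open they stand 13 mm farther back than shut.
Start: joints at [-0.961, 0.385, 0.008, 0, -1.194, -0.259], TCP at [214.795, -586.909, 231.312] pointing down, gripper open.
Joint ranges: [-3.14, 3.14], [-1.21, 2.06], [-1.07, 1.41], [-3.16, 2.05], [-2.99, -0.16], [-3.1, 3.1]. Speed limits (rad/s): [2.79, 2.79, 3.14, 3.14, 3.14, 3.14].

### API

Orientations are given as a unit quaternion [x, y, z, w].
In Python, from bench import readout, imaging, arm gives the robot as it stands.
- The arm moves only by the tool arm_command, never from a script. Its argument "increments" is a list of rows, each a list of 3 entries, a list of its own where there are three numbers: the turn, a rotation vector about the world's x, y, z in degrees, then the shift along the world's x, y, z in mm, then the closure, from 0 (fully open) to 1 (shut). In form: [[[ax, ay, az], [tx, ty, tz], fingers], ...]. A call has exactly 5 rows; each row is the pose to reach, as a shift and turn from the pose measured when the call began; what a row does not reach only later rows make up. A row lasts 1/10 s, in which the tool goes at most 50 mm and 8.59 degrees, less where a joint would pass 70% of its speed; a pose out of reach is approached as far as the arm can. A call with a gripper value outside its range is refused whole. The fingers move at their own pace and stop on an object; the grip force is fixed at half the most. Time passes only in rows, so rows that repeat a pose let the fingers close, or fill a call up. It gives the time, the measured TCP pose, the force and the opening at its end, in the units of the state.
- readout.read_state(): the state, without advancing time (a new reading comes with each control period).
- imaging.get_image(name): name is "side" or "top" or "wrist"; returns (picture, depth): 400x640x3 uint8, blue, green, red; 400x640 float32, mm along the optical axis (not along the pixel's ray), 0 where there is no reading.
- imaging.camera_info(name): a dict with "vfov" (degrees; the focal length in pixels is half the picture's height over the tangent of half this angle, whatever the lens; pixels are square), "cx", "cy" (the principal point, pixels), "D" ([k1, k2, p1, p2, k3] as OpenCV has them; the pictures are not rectified), "eye" and "rotation" of the camera in the world; the wrist camera has in their place "T_tool_cam" (4x4, takes a point from camera to tool coordinates, whose origin is the TCP and whose axes are the tool frame's). Camera axes: x right, y down, z forward; pixel columns grow to the right and rows downward; lengths in mm; the calibration is good to about 2 mm. A picture is of the moment at which its call begins: read the wrist's pose just before it. camera_info takes no time and is no camera call.
- arm.job_done(): hands the job in, once; it reports no verdict.
The state is a dict: "clock": time; "joints": joint angles; "joint_vel": joint speeds; "joint_efforts": joint torques, N m; "position": TCP position; "ee_rot": TCP orientation; "contact_force": force on the tool from outside, world axes, zero at the start; "wrist_torque": the same for the moment, N m; "gripper_width": finger opening in mm.
Only numpy, scipy, OpenCV 4.12 (cv2) and the standard library are available. Lean on these libraries where they do the work, as an engineer would, in place of code of your own. Each camera call takes 0.05 s, during which the arm holds its last target. There are 200 camera calls.

## Working session

There is one attempt and no reset: what is moved stays moved. The work goes in short steps, Python scripts to look and compute and a tool call to move; the robot and the scene stay as the last step left them, time stands still between calls to the robot, and variables do not carry over. Pictures are saved under pics/ and viewed, about 8 in all and at most 12, crops included, and the job is handed in when it is done.

Besides the shell and the picture viewer there is one more tool, called after "Call:" as name(argument=value, ...) on one line, values as JSON. arm_command: Moves the arm, as the interface text tells. Its arguments: {"type":"object","properties":{"increments":{"type":"array","items":{"type":"array"}}},"required":["increments"]}

```bash
ls; mkdir -p pics; python3 - <<'E'
from bench import readout, imaging
import cv2,numpy as np
print(readout.read_state())
for n in("side","top","wrist"):
    p,d=imaging.get_image(n); np.savez(f"pics/{n}0.npz",p=p,d=d); cv2.imwrite(f"pics/{n}0.png",p)
    print(n,imaging.camera_info(n), (d>0).mean())
a=cv2.imread("pics/side0.png");b=cv2.imread("pics/top0.png")
E
```

```text
pics
{'clock': 0.0, 'joints': array([-9.61404282e-01,  3.85569729e-01,  6.62347577e-03, -5.06086579e-04,
       -1.19397396e+00, -2.58577561e-01]), 'joint_vel': array([ 0.00156796, -0.00023489,  0.0012377 , -0.00095104,  0.00036999,
        0.00192585]), 'joint_efforts': array([ 5.73446596e-04, -3.92289233e+01,  1.88404083e+01,  4.18617189e+00,
       -4.57664268e-03, -9.93366882e-06]), 'position': array([ 214.5985557 , -586.38719121,  230.21164563]), 'ee_rot': array([-0.1225803 ,  0.69643259,  0.12408275,  0.69610286]), 'contact_force': array([ 0.135313  , -0.22627104,  0.42571515]), 'wrist_torque': array([-0.01147571,  0.0403934 , -0.01051313]), 'gripper_width': 85.46158326456684}
side {'vfov': 57.71249965625996, 'cx': 317.74508323261836, 'cy': 200.0797597573951, 'D': array([-0.04865889,  0.        ,  0.        ,  0.        ,  0.        ]), 'eye': array([348.58657173, 777.27537928, 914.75241003]), 'rotation': array([-0.09408098,  0.91749666, -0.38534148,  0.02933579])} 0.99590625
top {'vfov': 50.115834104495406, 'cx': 318.35337087899944, 'cy': 198.5813995822863, 'D': array([0.01359371, 0.        , 0.        , 0.        , 0.        ]), 'eye': array([ 300.27519706,   10.18749188, 1434.40101247]), 'rotation': array([ 0.70764353, -0.70203277,  0.06123648, -0.05138789])} 0.99605078125
wrist {'vfov': 62.989314654505606, 'cx': 315.5686461636474, 'cy': 198.8284828319331, 'D': array([-0.06109513,  0.        ,  0.        ,  0.        ,  0.        ]), 'T_tool_cam': array([[-1.95438161e-03, -2.66409259e-01,  9.63858022e-01,
        -1.42437375e+02],
       [ 9.99997909e-01,  6.01059262e-05,  2.04427442e-03,
         1.20954321e+00],
       [-6.02547214e-04,  9.63860002e-01,  2.66408585e-01,
        -6.67571486e+01],
       [ 0.00000000e+00,  0.00000000e+00,  0.00000000e+00,
         1.00000000e+00]])} 0.99609765625
```

View pics/top0.png

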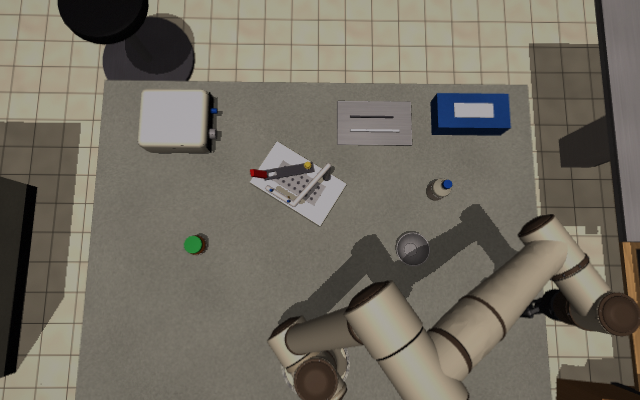

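View pics/side0.png

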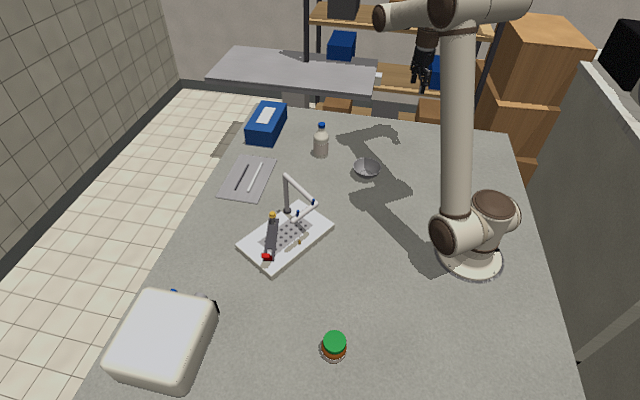

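The top view shows the dock (corners ~(277,142), (346,183), (320,225), (250,182)), the brass bolt head at ~(308,166), the red handle at ~(259,173), the bottle at (441,187), the bowl at (412,248) and the jar at (194,244). In the side view the rest stands over the stud end, with the handle at (267,256).

```bash
cat > h.py <<'E'
import numpy as np,cv2
from scipy.spatial.transform import Rotation as R
from bench import readout,imaging
def cam(n,st=None):
    c=imaging.camera_info(n); f=200/np.tan(np.radians(c["vfov"]/2))
    K=np.array([[f,0,c["cx"]],[0,f,c["cy"]],[0,0,1.]])
    if n=="wrist":
        T=np.eye(4);T[:3,:3]=R.from_quat(st["ee_rot"]).as_matrix();T[:3,3]=st["position"]
        T=T@c["T_tool_cam"]; return K,c["D"],T[:3,:3],T[:3,3]
    return K,c["D"],R.from_quat(c["rotation"]).as_matrix(),c["eye"]
def rays(C,uv):
    K,D,Rm,e=C
    n=cv2.undistortPoints(np.asarray(uv,float).reshape(-1,1,2),K,D)[:,0]
    return np.c_[n,np.ones(len(n))]@Rm.T
def onplane(C,uv,z):
    r=rays(C,uv); return C[3]+r*((z-C[3][2])/r[:,2])[:,None]
def pts(C,d,mask):
    v,u=np.nonzero(mask&(d>0)); r=rays(C,np.c_[u,v]); return C[3]+r*d[v,u][:,None],np.c_[u,v]
def proj(C,P):
    K,D,Rm,e=C
    return cv2.projectPoints((np.atleast_2d(P)-e)@Rm,np.zeros(3),np.zeros(3),K,D)[0][:,0]
def tri(C1,a,C2,b):
    r1=rays(C1,[a])[0];r2=rays(C2,[b])[0];s=np.linalg.lstsq(np.c_[r1,-r2],C2[3]-C1[3],rcond=None)[0]
    p,q=C1[3]+s[0]*r1,C2[3]+s[1]*r2; return (p+q)/2,np.linalg.norm(p-q)
E
python3 - <<'E'
from h import *
C={n:cam(n) for n in("top","side")}
for n in C:
    z=np.load(f"pics/{n}0.npz");p,d=z["p"],z["d"]
    h=cv2.cvtColor(p,cv2.COLOR_BGR2HSV);H,S,V=[h[...,i].astype(int) for i in range(3)]
    P,uv=pts(C[n],d,np.ones_like(d,bool))
    Z=np.zeros(d.shape);X=np.zeros(d.shape+(3,));Z[uv[:,1],uv[:,0]]=P[:,2];X[uv[:,1],uv[:,0]]=P
    roi=(X[...,0]>350)&(X[...,0]<750)&(X[...,1]>-100)&(X[...,1]<330)
    for nm,m in dict(red=((H<8)|(H>172))&(S>150)&(V>80)&roi,brass=(H>15)&(H<35)&(S>120)&roi,blue=(H>100)&(H<130)&(S>120)&roi&(X[...,0]<600)).items():
        k,l,s,c=cv2.connectedComponentsWithStats(m.astype(np.uint8))
        for i in range(1,k):
            if s[i,4]>3: print(n,nm,s[i],c[i].round(1),np.median(X[l==i],0).round(0))
    w=((Z>24)&(Z<36)&roi).astype(np.uint8)
    cs=max(cv2.findContours(w,cv2.RETR_EXTERNAL,cv2.CHAIN_APPROX_NONE)[0],key=cv2.contourArea)
    q=onplane(C[n],cs[:,0],30)[:,:2].astype(np.float32)
    b=cv2.minAreaRect(q);print(n,"dock",b,cv2.boxPoints(b).round(0).tolist())
    if n=="top":
        for nm,box in dict(rinse=(425,460,170,205),jar=(180,212,230,260),bowl=(390,435,225,270)).items():
            a=X[box[2]:box[3],box[0]:box[1]].reshape(-1,3);a=a[a[:,2]>20];print(nm,a.min(0).round(),a.max(0).round())
t=cv2.imread("pics/top0.png")[130:235,240:355];cv2.imwrite("pics/tc.png",cv2.resize(t,None,fx=5,fy=5,interpolation=cv2.INTER_CUBIC))
E
```

```text
top red [250 169  17   8  87] [257.4 172.6] [602. 189.  83.]
top brass [304 162   8   7  42] [307.3 165. ] [629.  30.  76.]
top blue [270 189   2   2   4] [270.5 189.5] [520. 132. 223.]
top blue [287 200   3   2   5] [287.8 200.6] [488.  81. 221.]
top dock ((579.574951171875, 59.716827392578125), (278.98858642578125, 169.83056640625), 58.388221740722656) [[434.0, -15.0], [579.0, -104.0], [725.0, 134.0], [580.0, 223.0]]
rinse [ 527. -427.   20.] [ 587. -372.  156.]
jar [341. 358.  20.] [402. 418.  72.]
bowl [ 310. -368.   20.] [ 417. -261.   53.]
side red [262 253   8   5  35] [265.3 255.3] [596. 207. 101.]
side brass [270 211   6   7  33] [272.3 214.4] [626.  34.  78.]
side brass [299 240   2   4   7] [299.4 241.7] [526.  96.  42.]
side blue [312 199   3   6  10] [312.9 201.3] [486.  86. 215.]
side blue [297 210   2   6  11] [297.5 212.3] [518. 137. 219.]
side dock ((578.7523803710938, 64.48518371582031), (280.85272216796875, 177.0923309326172), 58.35530471801758) [[430.0, -9.0], [580.0, -102.0], [728.0, 138.0], [577.0, 230.0]]
```

View pics/tc.png

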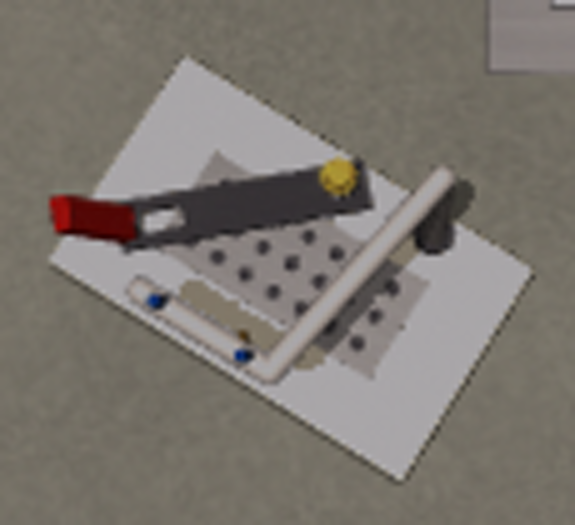

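The crop shows the strap running from the bolt head (340,176 in the crop) to the red handle (95,218), with its slot at (163,220). The rest's crossbar has two blue pegs and its stem runs to the post at upper right. Next I work out the target poses and their turn vectors.

```bash
cat >> h.py <<'E'
def toolrot(ua,tilt):   # ua: world azimuth (deg) of strap outward direction; tool leans outward by tilt deg
    a=np.radians(ua);t=np.radians(tilt);u=np.array([np.cos(a),np.sin(a),0]);k=np.array([0,0,1.])
    x=-np.sin(t)*u-np.cos(t)*k; z=-np.cos(t)*u+np.sin(t)*k
    return np.c_[x,np.cross(z,x),z]
def inc(Rt,pt,st=None,flip=False):
    st=st or readout.read_state();R0=R.from_quat(st["ee_rot"])
    if flip: Rt=Rt@np.diag([1,-1,-1])
    return (R.from_matrix(Rt)*R0.inv()).as_rotvec(degrees=True).round(1),(np.array(pt)-st["position"]).round(1)
E
python3 - <<'E'
from h import *
st=readout.read_state();print(R.from_quat(st["ee_rot"]).as_matrix().round(3))
for fl in (0,1):
  for tilt in (0,40):
    Rt=toolrot(100,tilt); print(fl,tilt,inc(Rt,np.array([601,191,74])-Rt[:,0]*130,st,fl))
E
```

```text
[[-0.001 -0.344  0.939]
 [ 0.001  0.939  0.344]
 [-1.     0.002 -0.   ]]
0 0 (array([-1.000e-01,  0.000e+00, -1.001e+02]), array([386.3, 777.5, -26.5]))
0 40 (array([-22.7, -39.3, -95.6]), array([371.8, 859.8, -56.9]))
1 0 (array([-0. , -0.1, 79.9]), array([386.3, 777.5, -26.5]))
1 40 (array([-37.6,  21.5,  76.4]), array([371.8, 859.8, -56.9]))
```

```bash
cat > wr.py <<'E'
from h import *
R0=np.array([[1,0,0],[0,0,1],[0,-1,0.]])
st=readout.read_state();q=st["joints"]
for s in (1,-1):
    M=R.from_euler("ZYXYX",[q[0],q[1]+q[2],q[3],-s*0-q[4]*1,s*q[5]]).as_matrix()@R0
    print(s,np.abs(M-R.from_quat(st["ee_rot"]).as_matrix()).max().round(3))
def wrist(Rt,tcp,pit):
    w=tcp-Rt[:,0]*250; q1=np.arctan2(w[1],w[0])
    F=R.from_euler("ZY",[q1,pit]).as_matrix()
    e=R.from_matrix(F.T@Rt@R0.T).as_euler("XYX") # q4,-q5,q6
    return [q1.round(2),*np.array([e[0],-e[1],e[2]]).round(2)]
piv=np.array([630,29,0.])
if __name__=="__main__":
  for tilt in (25,35,45):
   for ua in (100,124,148):
    for fl in (0,1):
     Rt=toolrot(ua,tilt); g=piv+165*np.array([np.cos(np.radians(ua)),np.sin(np.radians(ua)),0])+[0,0,80]
     if fl: Rt=Rt@np.diag([1,-1,-1])
     print(tilt,ua,fl,wrist(Rt,g+19*Rt[:,0],0.3))
E
python3 wr.py
```

```text
Traceback (most recent call last):
  File "wr.py", line 5, in <module>
    M=R.from_euler("ZYXYX",[q[0],q[1]+q[2],q[3],-s*0-q[4]*1,s*q[5]]).as_matrix()@R0
      ~~~~~~~~~~~~^^^^^^^^^^^^^^^^^^^^^^^^^^^^^^^^^^^^^^^^^^^^^^^^^^
  File "scipy/spatial/transform/_rotation.pyx", line 1413, in scipy.spatial.transform._rotation.Rotation.from_euler
ValueError: Expected axis specification to be a non-empty string of upto 3 characters, got ZYXYX
```

```bash
sed -i 's|M=R.from_euler.*|M=(R.from_euler("ZYX",[q[0],q[1]+q[2],q[3]])*R.from_euler("YX",[-q[4],s*q[5]])).as_matrix()@R0|' wr.py; python3 wr.py
```

```text
1 0.42
-1 0.013
25 100 0 [np.float64(0.46), np.float64(-0.42), np.float64(-1.42), np.float64(-2.76)]
25 100 1 [np.float64(0.46), np.float64(-0.42), np.float64(-1.42), np.float64(0.38)]
25 124 0 [np.float64(0.47), np.float64(-0.46), np.float64(-1.25), np.float64(-3.12)]
25 124 1 [np.float64(0.47), np.float64(-0.46), np.float64(-1.25), np.float64(0.02)]
25 148 0 [np.float64(0.39), np.float64(-0.41), np.float64(-1.04), np.float64(2.69)]
25 148 1 [np.float64(0.39), np.float64(-0.41), np.float64(-1.04), np.float64(-0.45)]
35 100 0 [np.float64(0.51), np.float64(-0.57), np.float64(-1.51), np.float64(-2.7)]
35 100 1 [np.float64(0.51), np.float64(-0.57), np.float64(-1.51), np.float64(0.44)]
35 124 0 [np.float64(0.54), np.float64(-0.64), np.float64(-1.29), np.float64(-3.01)]
35 124 1 [np.float64(0.54), np.float64(-0.64), np.float64(-1.29), np.float64(0.13)]
35 148 0 [np.float64(0.46), np.float64(-0.61), np.float64(-1.01), np.float64(2.85)]
35 148 1 [np.float64(0.46), np.float64(-0.61), np.float64(-1.01), np.float64(-0.29)]
45 100 0 [np.float64(0.55), np.float64(-0.72), np.float64(-1.61), np.float64(-2.67)]
45 100 1 [np.float64(0.55), np.float64(-0.72), np.float64(-1.61), np.float64(0.48)]
45 124 0 [np.float64(0.59), np.float64(-0.81), np.float64(-1.36), np.float64(-2.93)]
45 124 1 [np.float64(0.59), np.float64(-0.81), np.float64(-1.36), np.float64(0.22)]
45 148 0 [np.float64(0.52), np.float64(-0.82), np.float64(-1.02), np.float64(3.01)]
45 148 1 [np.float64(0.52), np.float64(-0.82), np.float64(-1.02), np.float64(-0.13)]
```

Call:
arm_command(increments=[[[0,0,8],[27,35,18],0],[[0,0,16],[54,70,36],0],[[0,0,24],[81,105,54],0],[[0,0,32],[108,140,72],0],[[0,0,40],[135,175,90],0]])

```text
clock: 0.65
position: [350.3, -409.9, 320.9]
ee_rot: [-0.355, 0.611, 0.356, 0.611]
contact_force: [1.0, -1.3, 0.3]
gripper_width: 85.5
```

Call:
arm_command(increments=[[[0,0,8],[25,40,10],0],[[0,0,16],[50,80,20],0],[[0,0,24],[75,120,30],0],[[0,0,32],[100,160,40],0],[[0,0,40],[125,200,50],0]])

```text
clock: 1.15
position: [475.7, -208.0, 371.4]
ee_rot: [-0.544, 0.451, 0.545, 0.45]
contact_force: [0.1, -0.1, -0.2]
gripper_width: 85.5
```

Call:
arm_command(increments=[[[0,0,0],[15,47,0],0],[[0,0,0],[30,94,0],0],[[0,0,0],[45,141,0],0],[[0,0,0],[60,188,0],0],[[0,0,0],[70,230,0],0]])

```text
clock: 1.65
position: [546.0, 24.4, 370.9]
ee_rot: [-0.544, 0.451, 0.545, 0.45]
contact_force: [0.3, 0.7, 0.1]
gripper_width: 85.3
```

Call:
arm_command(increments=[[[0,0,0],[3,45,0],0],[[-8,-1.5,0],[6,90,-5],0],[[-16,-3,0],[9,135,-15],0],[[-24,-4.5,0],[12,180,-30],0],[[-32,-6,0],[15,225,-50],0]])

```text
clock: 2.15
position: [560.8, 251.7, 322.3]
ee_rot: [0.676, -0.56, -0.369, -0.306]
contact_force: [2.4, 0.6, 0.9]
gripper_width: 85.5
```

Call:
arm_command(increments=[[[-6,-1,0],[5,30,-20],0],[[-12,-2,0],[10,55,-45],0],[[-12,-2,0],[15,80,-70],0],[[-12,-2,0],[15,81,-70],0],[[-12,-2,0],[15,81,-70],0]])

```text
clock: 2.65
position: [575.7, 333.2, 251.1]
ee_rot: [0.711, -0.59, -0.296, -0.242]
contact_force: [1.0, 0.3, 1.1]
gripper_width: 85.3
```

```bash
python3 - <<'E'
from h import *
st=readout.read_state();print(st["joints"].round(2),st["position"].round(1))
p,d=imaging.get_image("wrist");np.savez("pics/w1.npz",p=p,d=d,pos=st["position"],q=st["ee_rot"]);cv2.imwrite("pics/w1.png",p)
C=cam("wrist",st)
h=cv2.cvtColor(p,cv2.COLOR_BGR2HSV);H,S,V=[h[...,i].astype(int) for i in range(3)]
for nm,m in dict(red=((H<8)|(H>172))&(S>150)&(V>60),brass=(H>15)&(H<35)&(S>120)&(V>60)).items():
    k,l,s,c=cv2.connectedComponentsWithStats(m.astype(np.uint8))
    for i in range(1,k):
        if s[i,4]>30:
            P,_=pts(C,d,l==i);print(nm,s[i],c[i].round(1),P.mean(0).round(1),P[:,2].min().round(),P[:,2].max().round())
E
```

```text
[ 0.97  0.66  0.12  0.52 -1.64 -0.91] [575.7 333.2 251.1]
red [306 184  22  13 256] [316.8 190.5] [597.5 209.6  99.1] 35.0 103.0
brass [309  85  16  16 195] [316.9  92.4] [630.   36.7  75.2] 68.0 81.0
brass [378 148   5  10  39] [380.2 152.7] [529.1  98.3  40.4] 32.0 48.0
```

View pics/w1.png

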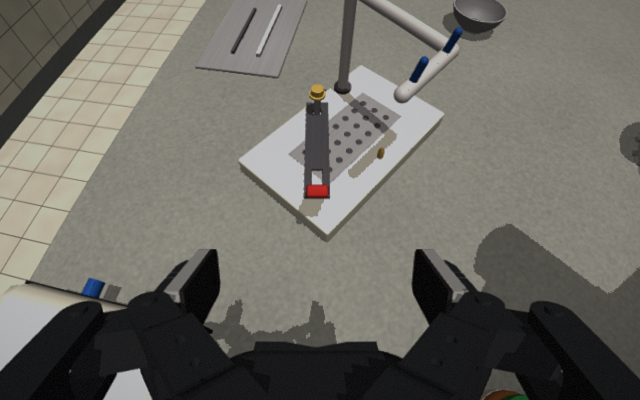

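The wrist picture shows the strap seen almost end on: red handle end at (317,190), slot just above it, bolt head at (317,92) and stud at (380,153), with the crossbar and blue pegs at (420,70) to (455,40). Now the finer measurement.

```bash
python3 - <<'E'
from h import *
z=np.load("pics/w1.npz");p,d=z["p"],z["d"];st=dict(position=z["pos"],ee_rot=z["q"]);C=cam("wrist",st)
h=cv2.cvtColor(p,cv2.COLOR_BGR2HSV);H,S,V=[h[...,i].astype(int) for i in range(3)]
P,uv=pts(C,d,np.ones_like(d,bool));Z=np.zeros(d.shape);Z[uv[:,1],uv[:,0]]=P[:,2]
roi=np.zeros(d.shape,bool);roi[100:190,295:335]=1
m=roi&(V<95)&(Z>25)&(Z<60)
l=cv2.connectedComponents(m.astype(np.uint8))[1];i=np.bincount(l[m]).argmax();m=l==i
c=max(cv2.findContours(m.astype(np.uint8),0,1)[0],key=cv2.contourArea)[:,0]
q=onplane(C,c,35)[:,:2].astype(np.float32);b=cv2.minAreaRect(q);print("strap",b)
mid=[]
for v in range(118,165,4):
    u=np.nonzero(m[v])[0];w=onplane(C,[[u.min()-.5,v],[u.max()+.5,v]],35);mid.append(w.mean(0)[:2]);print(v,u.min(),u.max(),w.mean(0)[:2].round(1),np.linalg.norm(w[0]-w[1]).round(1))
mid=np.array(mid);A=np.polyfit(mid[:,1],mid[:,0],1);print("x=",A,"az",np.degrees(np.arctan2(1,A[0])))
for y in (29,191):print(y,np.polyval(A,y))
print("head@z71.5",onplane(C,[[316.9,92.4]],74)[0],"stud@39",onplane(C,[[380.2,152.7]],39)[0])
# dock outline
w=(Z>24)&(Z<36)&(V>100)
r=((H<8)|(H>172))&(S>150)&(V>60);vv,uu=np.nonzero(r);print("red rows",vv.min(),vv.max())
for v in (185,188,191,194):
    u=np.nonzero(r[v])[0];print(v,u.min(),u.max(),np.median(Z[v][r[v]]),onplane(C,[[u.mean(),v]],100)[0].round(1))
wc=max(cv2.findContours(((Z>22)&(Z<38)).astype(np.uint8),0,1)[0],key=cv2.contourArea)[:,0]
b=cv2.minAreaRect(onplane(C,wc,30)[:,:2].astype(np.float32));print("dock",b)
E
```

```text
strap ((621.1507568359375, 90.8098373413086), (39.30152130126953, 159.74334716796875), 12.421929359436035)
118 306 327 [628.2  47.2] 33.0
122 306 327 [626.7  55. ] 32.7
126 306 327 [625.3  62.8] 32.4
130 306 328 [623.1  70.2] 33.6
134 306 328 [621.7  77.7] 33.3
138 306 328 [620.3  85.1] 33.1
142 305 328 [619.6  92.4] 34.2
146 305 328 [618.3  99.5] 33.9
150 303 330 [617.  106.5] 39.3
154 304 328 [616.3 113.6] 34.8
158 304 328 [615.  120.3] 34.5
162 305 328 [613.1 126.9] 32.9
x= [-1.81260387e-01  6.36358043e+02] az 100.27390686065111
29 631.1014920667534
191 601.7373093203325
head@z71.5 [630.16621785  35.41658172  74.        ] stud@39 [528.93360941  97.14714667  39.        ]
red rows 184 196
185 307 327 102.43261054956724 [598.5 203.2 100. ]
188 307 327 101.15850184751827 [597.8 207.  100. ]
191 307 327 99.21969007030071 [597.1 210.6 100. ]
194 306 327 97.89316379699136 [597.  214.4 100. ]
dock ((581.5130004882812, 66.59298706054688), (279.43341064453125, 176.3400421142578), 58.183345794677734)
```

```bash
python3 - <<'E'
from h import *
Rt=toolrot(100.3,45)@np.diag([1,-1,-1]);g=np.array([600.5,197,74])
for b in (-55,19):print(b,inc(Rt,g+b*Rt[:,0]))
E
```

```text
-55 (array([-0. , -0.2, -0.4]), array([  17.5,  -97.3, -140. ]))
19 (array([-0. , -0.2, -0.4]), array([  26.9, -148.8, -192.3]))
```

Call:
arm_command(increments=[[[0,-0.2,-0.4],[3.5,-20,-28],0],[[0,-0.2,-0.4],[7,-39,-56],0],[[0,-0.2,-0.4],[10.5,-58,-84],0],[[0,-0.2,-0.4],[14,-78,-112],0],[[0,-0.2,-0.4],[17.5,-97.3,-140],0]])

```text
clock: 3.2
position: [594.3, 233.8, 114.9]
ee_rot: [0.709, -0.591, -0.294, -0.248]
contact_force: [0.3, -0.1, 1.2]
gripper_width: 85.3
```

```bash
cat > look.py <<'E'
import sys
from h import *
n=sys.argv[1];st=readout.read_state();print(st["clock"],st["position"].round(1),st["contact_force"].round(1),st["wrist_torque"].round(2),"w",st["gripper_width"].round(1),"j",st["joints"].round(2))
p,d=imaging.get_image("wrist");np.savez(f"pics/{n}.npz",p=p,d=d,pos=st["position"],q=st["ee_rot"]);cv2.imwrite(f"pics/{n}.png",p)
C=cam("wrist",st);h=cv2.cvtColor(p,cv2.COLOR_BGR2HSV);H,S,V=[h[...,i].astype(int) for i in range(3)]
T=R.from_quat(st["ee_rot"]).as_matrix()
for nm,m in dict(red=((H<8)|(H>172))&(S>150)&(V>50),brass=(H>15)&(H<35)&(S>120)&(V>60)).items():
    k,l,s,c=cv2.connectedComponentsWithStats(m.astype(np.uint8))
    for i in range(1,k):
        if s[i,4]>60:
            P,_=pts(C,d,l==i);print(nm,s[i],c[i].round(1),P.mean(0).round(1),"z",np.percentile(P[:,2],[5,95]).round(),"tool",((P.mean(0)-st["position"])@T).round(1))
            for zz in ((74,) if nm=="brass" else (100,)):print("  @",zz,onplane(C,[c[i]],zz)[0].round(1))
E
python3 look.py w2
```

```text
Traceback (most recent call last):
  File "look.py", line 3, in <module>
    n=sys.argv[1];st=readout.read_state();print(st["clock"],st["position"].round(1),st["contact_force"].round(1),st["wrist_torque"].round(2),"w",st["gripper_width"].round(1),"j",st["joints"].round(2))
                                                                                                                                                 ^^^^^^^^^^^^^^^^^^^^^^^^^
AttributeError: 'float' object has no attribute 'round'
```

```bash
sed -i 's/st\["gripper_width"\].round(1)/round(st["gripper_width"],1)/' look.py; python3 look.py w2
```

```text
3.2 [594.3 233.8 114.9] [ 0.3 -0.1  1.2] [1.41 0.25 0.04] w 85.3 j [ 0.86  0.69 -0.2   0.61 -1.29 -1.04]
red [ 298  204   42   27 1042] [318.7 217.6] [597.6 208.1  99.3] z [ 96. 103.] tool [29.3  1.5 -7.4]
  @ 100 [597.5 208.5 100. ]
brass [304  41  26  26 485] [316.6  53.5] [629.7  36.5  75.2] z [70. 80.] tool [ 169.4    0.5 -114.3]
  @ 74 [630.  35.  74.]
brass [413 139  12  16 124] [418.5 147. ] [529.3  98.3  40.7] z [33. 47.] tool [138.2  88.4 -34.4]
  @ 74 [537.5 126.5  74. ]
```

View pics/w2.png

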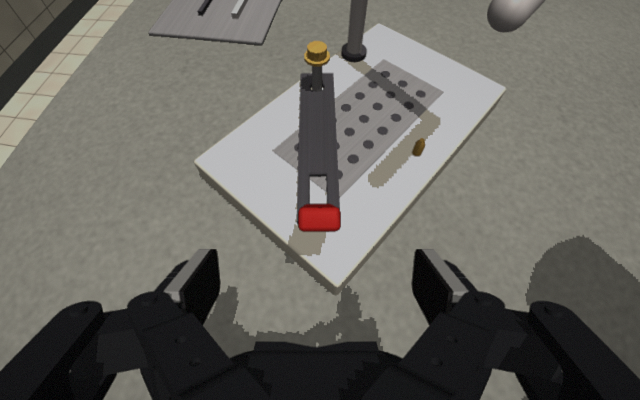

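The picture shows the handle end at (319,218), centred between the open fingers, with the bolt head at (317,53) and the stud at (418,147). These agree with the first measurement, so I go in and grip.

Call:
arm_command(increments=[[[0,0,0],[2.5,-17,-18],0],[[0,0,0],[5,-35,-36],0],[[0,0,0],[8,-53,-54],0],[[0,0,0],[8,-53,-54],0],[[0,0,0],[8,-53,-54],0.3]])

```text
clock: 3.75
position: [600.9, 175.8, 58.2]
ee_rot: [0.707, -0.595, -0.294, -0.246]
contact_force: [0.5, 1.4, 0.6]
gripper_width: 72.9
```

Call:
arm_command(increments=[[[0,0,0],[0,0,0],0.6],[[0,0,0],[0,0,0],1],[[0,0,0],[0,0,0],1],[[0,0,0],[0,0,0],1],[[0,0,0],[0,0,0],1]])

```text
clock: 4.25
position: [601.4, 176.8, 59.2]
ee_rot: [0.708, -0.594, -0.294, -0.246]
contact_force: [-0.9, 1.8, 4.6]
gripper_width: 22.9
```

Call:
arm_command(increments=[[[0,0,0],[0,0,0],1],[[0,0,0],[0,0,0],1],[[0,0,0],[0,0,0],1],[[0,0,0],[0,0,0],1],[[0,0,0],[0,0,0],1]])

```text
clock: 4.75
position: [601.3, 176.9, 59.3]
ee_rot: [0.708, -0.594, -0.294, -0.246]
contact_force: [-1.2, 1.9, 3.2]
gripper_width: 23.5
```

```bash
python3 look.py w3
```

```text
4.75 [601.3 176.9  59.3] [-1.2  1.9  3.2] [ 1.26  0.43 -0.21] w 23.5 j [ 0.78  0.72 -0.33  0.69 -1.14 -1.1 ]
red [ 280  247   73   74 4601] [315.7 287. ] [597.3 201.1  92.6] z [ 58. 103.] tool [-40.9  -0.2  -6.3]
  @ 100 [596.8 203.7 100. ]
brass [295  20  33  34 889] [310.9  36.9] [629.6  36.7  75.1] z [69. 80.] tool [  89.8   -3.4 -112.4]
  @ 74 [629.9  35.   74. ]
brass [440 152  19  23 268] [449.3 163.5] [529.6  97.7  40.3] z [32. 47.] tool [ 59.8  84.4 -32.9]
  @ 74 [542.2 124.5  74. ]
```

Call:
arm_command(increments=[[[0,0,0],[0,0,6],1],[[0,0,0],[0,0,12],1],[[0,0,0],[0,0,18],1],[[0,0,0],[0,0,23],1],[[0,0,0],[0,0,27],1]])

```text
clock: 5.3
position: [601.4, 176.9, 86.8]
ee_rot: [0.708, -0.594, -0.294, -0.246]
contact_force: [0.1, -0.2, -0.8]
gripper_width: 23.0
```

```bash
python3 look.py w4
```

```text
5.3 [601.4 176.9  86.8] [ 0.1 -0.2 -0.8] [ 1.82  0.31 -0.06] w 23.0 j [ 0.78  0.69 -0.31  0.68 -1.19 -1.07]
red [ 280  248   73   73 4601] [315.7 287. ] [597.3 201.  120.2] z [ 86. 130.] tool [-40.9  -0.2  -6.3]
  @ 100 [598.1 196.8 100. ]
brass [296  55  32  31 757] [311.3  70.5] [629.7  36.3  75.2] z [69. 80.] tool [109.5  -3.5 -93.3]
  @ 74 [630.   34.8  74. ]
brass [428 177  16  19 196] [435.9 186.2] [529.5  97.7  40.4] z [32. 47.] tool [ 79.1  84.5 -13.6]
  @ 74 [540.3 120.6  74. ]
```

View pics/w4.png

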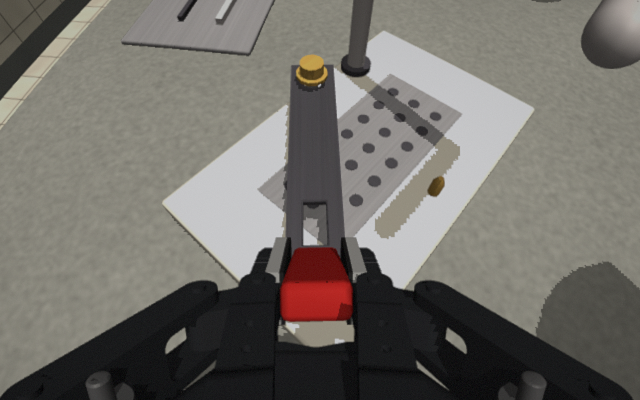

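The strap is level and clear of the dock, gripped at (315,287), with the slot at (315,215) and the stud at (436,186). Now I swing it about the bolt.

Call:
arm_command(increments=[[[0,0,4],[-9.9,-2.3,0],1],[[0,0,8],[-19.5,-5.3,0],1],[[0,0,12],[-28.9,-9,0],1],[[0,0,16],[-38,-13.3,0],1],[[0,0,20],[-46.8,-18.3,0],1]])

```text
clock: 5.85
position: [554.3, 159.1, 87.4]
ee_rot: [0.801, -0.46, -0.332, -0.192]
contact_force: [0.8, 0.4, -0.6]
gripper_width: 23.2
```

```bash
python3 look.py w5; cat > sw.py <<'E'
import sys
from h import *
st=readout.read_state();r=st["position"]-[630,35,0];print(np.hypot(r[0],r[1]),np.degrees(np.arctan2(r[1],r[0])))
for t in map(float,sys.argv[1:]):print(t,(R.from_rotvec([0,0,t],degrees=True).apply(r)-r).round(1))
E
python3 sw.py 4 8 12 16 20
```

```text
5.85 [554.3 159.1  87.4] [ 0.8  0.4 -0.6] [1.56 0.88 0.03] w 23.2 j [ 0.8   0.53 -0.69  1.02 -0.93 -1.15]
red [ 280  248   73   74 4613] [315.8 287.1] [542.7 180.4 120.8] z [ 86. 131.] tool [-40.8  -0.7  -6.3]
  @ 100 [544.9 176.6 100. ]
brass [299  55  32  32 756] [314.3  70.9] [628.3  35.8  75.2] z [69. 80.] tool [110.1  -1.9 -93.3]
  @ 74 [629.1  34.5  74. ]
brass [390 210  15  19 191] [397.6 218.9] [528.3  97.8  41.3] z [32. 48.] tool [60.7 53.4  4.2]
  @ 74 [528.1 115.9  74. ]
144.30252129835966 122.92039844921496
4.0 [-8.3 -5.8  0. ]
8.0 [-16.1 -12.1  -0. ]
12.0 [-23.5 -19.   -0. ]
16.0 [-30.4 -26.3   0. ]
20.0 [-36.7 -34.1  -0. ]
```

Call:
arm_command(increments=[[[0,0,4],[-8.3,-5.8,0],1],[[0,0,8],[-16.1,-12.1,0],1],[[0,0,12],[-23.5,-19,0],1],[[0,0,16],[-30.4,-26.3,0],1],[[0,0,20],[-36.7,-34.1,0],1]])

```text
clock: 6.4
position: [514.5, 122.5, 87.4]
ee_rot: [0.869, -0.313, -0.361, -0.128]
contact_force: [1.1, -0.7, -0.4]
gripper_width: 23.4
```

```bash
python3 look.py w6; python3 - <<'E'
from h import *
z=np.load("pics/w6.npz");p,d=z["p"],z["d"];st=dict(position=z["pos"],ee_rot=z["q"]);C=cam("wrist",st)
print("tool z az",np.degrees(np.arctan2(*(R.from_quat(z["q"]).as_matrix()[:2,2][::-1]))))
P,uv=pts(C,d,np.ones_like(d,bool));Z=np.zeros(d.shape);Z[uv[:,1],uv[:,0]]=P[:,2]
V=p.max(2)
for v in range(90,245,10):
    u=np.nonzero((Z[v]>45)&(Z[v]<75)&(V[v]<110)&(np.arange(640)>270)&(np.arange(640)<370))[0]
    if len(u):
        zz=np.median(Z[v][u]);w=onplane(C,[[u.min()-.5,v],[u.max()+.5,v]],zz);c=w.mean(0);print(v,u.min(),u.max(),len(u),c.round(1),np.linalg.norm(w[0]-w[1]).round(1))
E
python3 sw.py 2 4 6 8
```

```text
6.4 [514.5 122.5  87.4] [ 1.1 -0.7 -0.4] [1.07 1.21 0.06] w 23.4 j [ 0.59  0.37 -1.02  1.69 -0.75 -1.32]
red [ 280  248   73   74 4620] [315.7 287.1] [496.7 138.7 120.9] z [ 87. 131.] tool [-40.7  -1.1  -6.6]
  @ 100 [500.1 135.8 100. ]
tool z az 140.67780305854103
120 290 336 47 [599.6  56.3  62.8] 33.3
130 289 337 48 [592.5  62.2  62.7] 34.0
140 289 338 50 [585.1  67.7  63. ] 33.9
150 288 338 50 [578.8  73.3  62.8] 33.9
160 288 339 52 [572.2  78.3  63. ] 33.9
170 288 339 51 [566.   83.3  63.1] 33.3
180 287 340 52 [560.1  88.2  63.1] 33.9
190 287 341 55 [554.3  92.5  63. ] 34.0
200 287 341 53 [548.9  96.9  62.8] 33.4
210 286 342 34 [543.6 101.3  62.9] 34.0
220 286 343 35 [538.2 105.3  63.1] 34.0
230 286 344 35 [533.1 109.1  63. ] 34.0
240 291 340 26 [528.1 112.9  63.2] 28.4
145.60608566114576 144.20112658043388
2.0 [-2.9 -4.2  0. ]
4.0 [-5.7 -8.4  0. ]
6.0 [ -8.3 -12.8  -0. ]
8.0 [-10.7 -17.3  -0. ]
```

View pics/w6.png

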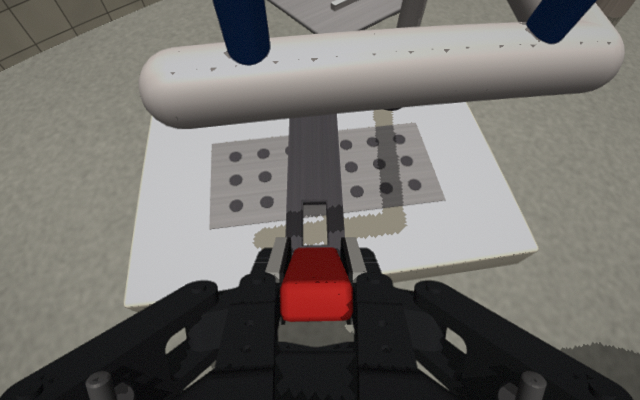

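The view shows the strap running under the crossbar, with the slot at (315,220) and clear space round the gripper. Joint 3 is at -1.02 of -1.07, though, so I fit the arm's geometry and check the rest of the swing before going on.

```bash
cat > kin.py <<'E'
from h import *
from scipy.optimize import least_squares
R0=np.array([[1,0,0],[0,0,1],[0,-1,0.]])
def fk(q,L):
    a1,d1,L2,L4,a3,L6=L
    z=R.from_euler("Z",q[0]);A=z*R.from_euler("Y",q[1]);F=z*R.from_euler("Y",q[1]+q[2])
    W=z.apply([a1,0,d1])+A.apply([0,0,L2])+F.apply([L4,0,a3])
    T=F*R.from_euler("X",q[3])*R.from_euler("Y",-q[4])*R.from_euler("X",-q[5])
    M=T.as_matrix()@R0; return W+L6*M[:,0],M
D=[([-.9614,.3856,.0066,-.0005,-1.194,-.2586],[214.6,-586.4,230.2]),([.97,.66,.12,.52,-1.64,-.91],[575.7,333.2,251.1]),([.86,.69,-.20,.61,-1.29,-1.04],[594.3,233.8,114.9]),([.78,.72,-.33,.69,-1.14,-1.10],[601.3,176.9,59.3]),([.78,.69,-.31,.68,-1.19,-1.07],[601.4,176.9,86.8]),([.80,.53,-.69,1.02,-.93,-1.15],[554.3,159.1,87.4]),([.59,.37,-1.02,1.69,-.75,-1.32],[514.5,122.5,87.4])]
def res(L,s): return np.concatenate([fk(np.array(q)*[1,1,s,1,1,1],L)[0]-p for q,p in D])
best=min((least_squares(lambda L:res(L,s),[100,400,400,400,0,250]) for s in (1,)),key=lambda o:o.cost)
L=best.x
lo=np.array([-3.14,-1.21,-1.07,-3.16,-2.99,-3.1]);hi=np.array([3.14,2.06,1.41,2.05,-.16,3.1])
def ik(p,M,q0):
    f=lambda q:np.concatenate([(fk(q,L)[0]-p)/100,(R.from_matrix(M)*R.from_matrix(fk(q,L)[1]).inv()).as_rotvec()])
    o=least_squares(f,q0); return o.x,o.cost
E
python3 - <<'E'
from kin import *
print(L.round(1),np.abs(best.fun).max().round(1));q=readout.read_state()["joints"]
print(np.abs(fk(q,L)[1]-R.from_quat(readout.read_state()["ee_rot"]).as_matrix()).max())
for tilt in (45,35,30,25,20):
  q0=q
  for ua,zz in ((134,74+27),(134,74),(141,101),(148.4,101),(148.4,74)):
    M=toolrot(ua,tilt)@np.diag([1,-1,-1]);u=np.array([np.cos(np.radians(ua)),np.sin(np.radians(ua)),0])
    g=np.array([630,35,0])+162*u+[0,0,zz];q0,c=ik(g+19*M[:,0],M,q0);print(tilt,ua,zz,q0.round(2),round(c,4))
E
```

```text
[ 234.9   30.1  306.   296.5 -343.  -392.2] 209.3
1.311556314823982
45 134 101 [-0.08  0.98 -0.81  2.48  0.87 -2.59] 0.0
45 134 74 [-0.08  1.06 -0.85  2.47  0.84 -2.62] 0.0
45 141 101 [-0.06  1.   -0.84  2.55  0.82 -2.47] 0.0
45 148.4 101 [-0.04  1.02 -0.87  2.63  0.78 -2.32] 0.0
45 148.4 74 [-0.04  1.09 -0.92  2.62  0.75 -2.35] 0.0
35 134 101 [-0.03  1.06 -0.75 -0.55 -0.88  0.52] 0.0
35 134 74 [-0.03  1.14 -0.81 -0.56 -0.86  0.5 ] 0.0
35 141 101 [-0.02  1.07 -0.77 -0.5  -0.84  0.65] 0.0
35 148.4 101 [-0.01  1.07 -0.79 -0.43 -0.8   0.8 ] 0.0
35 148.4 74 [-0.01  1.15 -0.85 -0.44 -0.77  0.78] 0.0
30 134 101 [ 0.01  1.09 -0.72 -0.49 -0.89  0.51] 0.0
30 134 74 [ 0.01  1.18 -0.78 -0.5  -0.86  0.5 ] 0.0
30 141 101 [ 0.01  1.1  -0.74 -0.44 -0.84  0.64] 0.0
30 148.4 101 [ 0.02  1.1  -0.75 -0.38 -0.8   0.79] 0.0
30 148.4 74 [ 0.02  1.18 -0.8  -0.39 -0.78  0.78] 0.0
25 134 101 [ 0.04  1.12 -0.69 -0.42 -0.89  0.5 ] 0.0
25 134 74 [ 0.04  1.21 -0.76 -0.43 -0.87  0.49] 0.0
25 141 101 [ 0.04  1.12 -0.7  -0.38 -0.85  0.64] 0.0
25 148.4 101 [ 0.05  1.12 -0.7  -0.33 -0.81  0.78] 0.0
25 148.4 74 [ 0.05  1.21 -0.76 -0.34 -0.79  0.77] 0.0
20 134 101 [ 0.08  1.15 -0.66 -0.35 -0.89  0.49] 0.0
20 134 74 [ 0.08  1.23 -0.73 -0.35 -0.87  0.48] 0.0
20 141 101 [ 0.08  1.15 -0.66 -0.32 -0.85  0.63] 0.0
20 148.4 101 [ 0.08  1.14 -0.65 -0.28 -0.81  0.78] 0.0
20 148.4 74 [ 0.08  1.23 -0.72 -0.29 -0.79  0.77] 0.0
```

```bash
python3 - <<'E'
s=open("kin.py").read()
s=s.replace("def fk(q,L):\n","def fk(q,L):\n    q=np.asarray(q)*SG\n").replace("R0=np","SG=np.ones(6)\nR0=np",1)
s=s.replace('best=min((least_squares(lambda L:res(L,s),[100,400,400,400,0,250]) for s in (1,)),key=lambda o:o.cost)','''Q=[np.load(f"pics/{n}.npz")["q"] for n in ("w1","w2","w3","w4","w5","w6")]
import itertools
def oerr(s):
    global SG
    SG=np.array([1,1,s[0],s[1],1,s[2]]);return max(np.abs(fk(D[i+1][0],np.zeros(6))[1]-R.from_quat(Q[i]).as_matrix()).max() for i in range(6))
sg=min(itertools.product([1,-1],repeat=3),key=oerr);OE=oerr(sg)
best=least_squares(lambda L:res(L,1),[100,400,400,400,0,250])''')
open("kin.py","w").write(s)
E
cat > chk.py <<'E'
from kin import *
print(sg,OE,L.round(1),np.abs(best.fun).max().round(1));q=readout.read_state()["joints"]
for tilt in (45,38,33,30,25,20):
  q0=q
  for ua,zz in ((134,74+27),(134,74),(141,101),(148.4,101),(148.4,74)):
    M=toolrot(ua,tilt)@np.diag([1,-1,-1]);u=np.array([np.cos(np.radians(ua)),np.sin(np.radians(ua)),0])
    g=np.array([630,35,0])+162*u+[0,0,zz];q0,c=ik(g+19*M[:,0],M,q0);print(tilt,ua,zz,q0.round(2),round(c,4))
E
python3 chk.py
```

```text
(-1, -1, 1) 0.008021219224575549 [-12.4  58.1 741.6 349.4  99.9 447. ] 144.5
45 134 101 [ 0.88  0.45 -0.91  1.27 -0.83 -1.29] 0.0
45 134 74 [ 0.88  0.49 -0.96  1.34 -0.81 -1.4 ] 0.0
45 141 101 [ 0.88  0.41 -1.04  1.46 -0.79 -1.4 ] 0.0
45 148.4 101 [ 0.87  0.37 -1.17  1.69 -0.78 -1.53] 0.0
45 148.4 74 [ 0.87  0.43 -1.23  1.8  -0.8  -1.69] 0.0
38 134 101 [ 0.8   0.4  -0.86  1.18 -0.73 -1.1 ] 0.0
38 134 74 [ 0.8   0.44 -0.91  1.27 -0.7  -1.22] 0.0
38 141 101 [ 0.79  0.35 -0.97  1.36 -0.68 -1.18] 0.0
38 148.4 101 [ 0.77  0.31 -1.09  1.59 -0.64 -1.28] 0.0
38 148.4 74 [ 0.77  0.36 -1.14  1.73 -0.65 -1.46] 0.0
33 134 101 [ 0.73  0.37 -0.83  1.08 -0.66 -0.94] 0.0
33 134 74 [ 0.73  0.41 -0.87  1.18 -0.63 -1.06] 0.0
33 141 101 [ 0.72  0.33 -0.93  1.25 -0.6  -0.99] 0.0
33 148.4 101 [ 0.69  0.28 -1.03  1.47 -0.54 -1.07] 0.0
33 148.4 74 [ 0.69  0.32 -1.08  1.64 -0.54 -1.26] 0.0
30 134 101 [ 0.69  0.36 -0.8   1.01 -0.63 -0.83] 0.0
30 134 74 [ 0.69  0.39 -0.85  1.12 -0.59 -0.95] 0.0
30 141 101 [ 0.68  0.31 -0.9   1.17 -0.56 -0.86] 0.0
30 148.4 101 [ 0.64  0.27 -0.99  1.37 -0.49 -0.92] 0.0
30 148.4 74 [ 0.64  0.31 -1.04  1.55 -0.48 -1.12] 0.0
25 134 101 [ 0.62  0.34 -0.76  0.87 -0.58 -0.62] 0.0
25 134 74 [ 0.62  0.37 -0.81  0.97 -0.53 -0.75] 0.0
25 141 101 [ 0.6   0.3  -0.85  0.99 -0.5  -0.62] 0.0
25 148.4 101 [ 0.57  0.26 -0.93  1.15 -0.43 -0.62] 0.0
25 148.4 74 [ 0.57  0.3  -0.98  1.35 -0.4  -0.84] 0.0
20 134 101 [ 0.55  0.33 -0.73  0.7  -0.55 -0.4 ] 0.0
20 134 74 [ 0.55  0.36 -0.77  0.79 -0.49 -0.5 ] 0.0
20 141 101 [ 0.53  0.3  -0.8   0.78 -0.47 -0.34] 0.0
20 148.4 101 [ 0.49  0.26 -0.87  0.87 -0.4  -0.27] 0.0
20 148.4 74 [ 0.49  0.29 -0.92  1.05 -0.35 -0.47] 0.0
```

```bash
python3 - <<'E'
s=open("kin.py").read()
i=s.index("def fk");j=s.index("D=[")
new='''def basis(q):
    q=np.asarray(q)*SG
    z=R.from_euler("Z",q[0]);A=z*R.from_euler("Y",q[1]);F=z*R.from_euler("Y",q[1]+q[2]);G=F*R.from_euler("X",q[3]);W=G*R.from_euler("Y",-q[4])
    M=(W*R.from_euler("X",-q[5])).as_matrix()@R0
    z,A,F,G,W=[r.as_matrix() for r in (z,A,F,G,W)]
    return np.c_[z[:,0],z[:,2],A[:,0],A[:,2],F[:,0],F[:,2],z[:,1],G[:,2],W[:,0],W[:,2]],M
def fk(q,L):
    B,M=basis(q); return B@L,M
'''
s=s[:i]+new+s[j:]
s=s.replace("np.zeros(6))[1]","np.zeros(10))[1]").replace('best=least_squares(lambda L:res(L,1),[100,400,400,400,0,250])\nL=best.x','''B=np.vstack([basis(q)[0] for q,_ in D]);P=np.concatenate([p for _,p in D]);pr=np.array([0,300,0,400,400,0,0,0,250,0.])
w=.003*np.eye(10);L=np.linalg.lstsq(np.vstack([B,w]),np.r_[P,w@pr],rcond=None)[0]
class best: fun=B@L-P''')
open("kin.py","w").write(s)
E
python3 chk.py
```

```text
(-1, -1, 1) 0.008021219224575549 [ 217.3  139.4  -46.1  388.9  191.5   62.4 -159.5   44.2  292.3   88.7] 67.6
45 134 101 [ 0.77  0.39 -0.91  1.3  -0.82 -1.19] 0.0
45 134 74 [ 0.76  0.48 -0.92  1.41 -0.8  -1.33] 0.0
45 141 101 [ 0.75  0.33 -0.99  1.46 -0.78 -1.22] 0.0
45 148.4 101 [ 0.72  0.28 -1.06  1.63 -0.74 -1.24] 0.0
45 148.4 74 [ 0.73  0.4  -1.08  1.77 -0.76 -1.44] 0.0
38 134 101 [ 0.71  0.35 -0.9   1.23 -0.71 -1.06] 0.0
38 134 74 [ 0.7   0.44 -0.9   1.35 -0.68 -1.21] 0.0
38 141 101 [ 0.68  0.3  -0.96  1.37 -0.66 -1.06] 0.0
38 148.4 101 [ 0.64  0.25 -1.02  1.54 -0.61 -1.06] 0.0
38 148.4 74 [ 0.65  0.36 -1.02  1.7  -0.62 -1.27] 0.0
33 134 101 [ 0.67  0.33 -0.89  1.16 -0.63 -0.96] 0.0
33 134 74 [ 0.65  0.42 -0.89  1.3  -0.6  -1.11] 0.0
33 141 101 [ 0.64  0.28 -0.95  1.3  -0.58 -0.95] 0.0
33 148.4 101 [ 0.59  0.24 -1.    1.45 -0.52 -0.94] 0.0
33 148.4 74 [ 0.59  0.35 -0.99  1.64 -0.52 -1.15] 0.0
30 134 101 [ 0.64  0.32 -0.89  1.11 -0.59 -0.89] 0.0
30 134 74 [ 0.63  0.41 -0.89  1.26 -0.55 -1.05] 0.0
30 141 101 [ 0.61  0.28 -0.95  1.24 -0.53 -0.88] 0.0
30 148.4 101 [ 0.56  0.24 -1.    1.39 -0.47 -0.86] 0.0
30 148.4 74 [ 0.56  0.35 -0.98  1.59 -0.46 -1.07] 0.0
25 134 101 [ 0.61  0.31 -0.9   1.02 -0.51 -0.78] 0.0
25 134 74 [ 0.58  0.4  -0.9   1.19 -0.46 -0.94] 0.0
25 141 101 [ 0.57  0.27 -0.95  1.14 -0.46 -0.75] 0.0
25 148.4 101 [ 0.52  0.23 -1.    1.28 -0.4  -0.71] 0.0
25 148.4 74 [ 0.51  0.35 -0.97  1.5  -0.38 -0.94] 0.0
20 134 101 [ 0.57  0.3  -0.92  0.9  -0.44 -0.65] 0.0
20 134 74 [ 0.54  0.4  -0.91  1.09 -0.39 -0.82] 0.0
20 141 101 [ 0.54  0.26 -0.97  1.01 -0.39 -0.6 ] 0.0
20 148.4 101 [ 0.49  0.23 -1.01  1.13 -0.33 -0.55] 0.0
20 148.4 74 [ 0.46  0.35 -0.97  1.38 -0.3  -0.79] 0.0
```

```bash
sed -i 's/W\[:,0\],W\[:,2\]\],M/W[:,0],W[:,2],G[:,1]],M/; s/250,0.\])/250,0.,0])/; s/np.eye(10)/np.eye(11)/; s/np.zeros(10)/np.zeros(11)/' kin.py; python3 - <<'E'
import re
s=open('kin.py').read()
s=s.replace("class best: fun=B@L-P","class best: fun=B@L-P\nprint(best.fun.reshape(-1,3).round(0).tolist())")
open('kin.py','w').write(s)
E
python3 chk.py | head -8
```

```text
[[-0.0, -0.0, 0.0], [-0.0, -0.0, -1.0], [-1.0, 3.0, 1.0], [-1.0, 0.0, -0.0], [1.0, -2.0, 0.0], [1.0, -1.0, -0.0], [-0.0, 0.0, 0.0]]
(-1, -1, 1) 0.008021219224575549 [ 4.900e+00  1.569e+02 -1.150e+01  5.678e+02  4.279e+02  0.000e+00
 -3.000e-01  1.600e+00  3.001e+02 -1.500e+00 -1.597e+02] 2.6
45 134 101 [ 0.72  0.42 -0.91  1.39 -0.8  -1.25] 0.0
45 134 74 [ 0.69  0.47 -0.93  1.49 -0.79 -1.34] 0.0
45 141 101 [ 0.61  0.37 -1.01  1.66 -0.75 -1.31] 0.0
45 148.4 101 [ 0.43  0.33 -1.08  2.   -0.71 -1.37] 0.0
45 148.4 74 [ 0.39  0.39 -1.09  2.12 -0.74 -1.47] 0.0
```

```bash
python3 chk.py | tail -25
```

```text
38 134 101 [ 0.71  0.39 -0.88  1.26 -0.7  -1.1 ] 0.0
38 134 74 [ 0.67  0.44 -0.91  1.38 -0.67 -1.21] 0.0
38 141 101 [ 0.6   0.34 -0.98  1.52 -0.63 -1.15] 0.0
38 148.4 101 [ 0.43  0.29 -1.05  1.86 -0.57 -1.21] 0.0
38 148.4 74 [ 0.37  0.35 -1.06  2.03 -0.58 -1.34] 0.0
33 134 101 [ 0.7   0.37 -0.85  1.14 -0.64 -0.97] 0.0
33 134 74 [ 0.66  0.42 -0.88  1.27 -0.6  -1.09] 0.0
33 141 101 [ 0.61  0.32 -0.95  1.38 -0.56 -1.01] 0.0
33 148.4 101 [ 0.46  0.27 -1.03  1.7  -0.48 -1.07] 0.0
33 148.4 74 [ 0.38  0.33 -1.04  1.9  -0.48 -1.22] 0.0
30 134 101 [ 0.71  0.37 -0.83  1.05 -0.61 -0.88] 0.0
30 134 74 [ 0.67  0.41 -0.87  1.18 -0.57 -1.  ] 0.0
30 141 101 [ 0.63  0.32 -0.93  1.26 -0.53 -0.91] 0.0
30 148.4 101 [ 0.48  0.27 -1.01  1.56 -0.44 -0.96] 0.0
30 148.4 74 [ 0.39  0.32 -1.03  1.8  -0.43 -1.13] 0.0
25 134 101 [ 0.71  0.36 -0.78  0.87 -0.59 -0.71] 0.0
25 134 74 [ 0.68  0.4  -0.82  1.   -0.53 -0.83] 0.0
25 141 101 [ 0.65  0.31 -0.87  1.03 -0.5  -0.71] 0.0
25 148.4 101 [ 0.55  0.27 -0.97  1.26 -0.41 -0.72] 0.0
25 148.4 74 [ 0.45  0.31 -1.    1.54 -0.36 -0.92] 0.0
20 134 101 [ 0.71  0.36 -0.71  0.67 -0.58 -0.52] 0.0
20 134 74 [ 0.69  0.4  -0.76  0.77 -0.51 -0.61] 0.0
20 141 101 [ 0.68  0.32 -0.8   0.76 -0.5  -0.47] 0.0
20 148.4 101 [ 0.62  0.27 -0.88  0.89 -0.42 -0.43] 0.0
20 148.4 74 [ 0.54  0.31 -0.94  1.14 -0.34 -0.62] 0.0
```

The model now fits the arm to within 3 mm. A 45° tilt would break the joint 3 and joint 4 ranges at the end of the swing. So I swing back a little clear of the stud, set the strap down, and regrip at about 33° with the tool turned half round, which puts the camera on the outside, away from the rest.

```bash
python3 - <<'E'
from h import *
st=readout.read_state();print(st["clock"],st["position"].round(1),st["joints"].round(2),st["joint_vel"].round(2),np.degrees(np.arctan2(*(R.from_quat(st["ee_rot"]).as_matrix()[:2,2][::-1]))))
E
python3 sw.py -4 -8 -12
```

```text
6.45 [511.9 120.2  86.8] [ 0.58  0.37 -1.03  1.69 -0.75 -1.32] [ 0.06  0.03  0.06 -0.22  0.01  0.08] 141.03868278930412
145.60608566114576 144.20112658043388
-4.0 [6.2 8.  0. ]
-8.0 [13.  15.6 -0. ]
-12.0 [20.3 22.7 -0. ]
```

Call:
arm_command(increments=[[[0,0,-4],[6.2,8,0],1],[[0,0,-8],[13,15.6,0],1],[[0,0,-12],[20.3,22.7,0],1],[[0,0,-12],[20.3,22.7,0],1],[[0,0,-12],[20.3,22.7,0],1]])

```text
clock: 6.95
position: [532.4, 143.9, 86.6]
ee_rot: [0.832, -0.4, -0.347, -0.163]
contact_force: [1.2, 1.6, -1.4]
gripper_width: 22.8
```

Call:
arm_command(increments=[[[0,0,0],[0,0,-8],1],[[0,0,0],[0,0,-16],1],[[0,0,0],[0,0,-22],1],[[0,0,0],[0,0,-27],1],[[0,0,0],[0,0,-27],1]])

```text
clock: 7.45
position: [532.7, 143.6, 59.4]
ee_rot: [0.832, -0.4, -0.347, -0.163]
contact_force: [2.7, 0.8, -0.9]
gripper_width: 23.6
```

```bash
python3 look.py w7;python3 - <<'E'
from h import *
z=np.load("pics/w7.npz");p,d=z["p"],z["d"];st=dict(position=z["pos"],ee_rot=z["q"]);C=cam("wrist",st)
M=R.from_quat(z["q"]).as_matrix();print("tool az",np.degrees(np.arctan2(M[1,2],M[0,2])),"backdir",-M[:,0].round(3))
P,uv=pts(C,d,np.ones_like(d,bool));Z=np.zeros(d.shape);Z[uv[:,1],uv[:,0]]=P[:,2]
for v in range(90,245,30):
    u=np.nonzero((Z[v]>32)&(Z[v]<75)&(p.max(2)[v]<110)&(np.arange(640)>260)&(np.arange(640)<370))[0]
    if len(u):
        zz=np.median(Z[v][u]);w=onplane(C,[[u.min()-.5,v],[u.max()+.5,v]],zz);print(v,len(u),w.mean(0).round(1),np.linalg.norm(w[0]-w[1]).round(1))
E
```

```text
7.45 [532.7 143.6  59.4] [ 2.7  0.8 -0.9] [1.42 0.4  0.88] w 23.6 j [ 0.73  0.5  -0.88  1.33 -0.81 -1.3 ]
red [ 280  247   73   75 4633] [315.7 287.1] [518.4 163.1  92.7] z [ 58. 103.] tool [-40.7  -0.9  -6.4]
  @ 100 [516.7 165.2 100. ]
brass [291  19  34  35 892] [307.7  36.7] [627.9  35.1  74.8] z [69. 80.] tool [  90.9   -6.2 -113.1]
  @ 74 [628.7  34.2  74. ]
brass [366 199  17  22 261] [374.1 209.5] [527.6  97.6  41.3] z [32. 48.] tool [ 36.   32.6 -10.2]
  @ 74 [522.1 115.1  74. ]
tool az 129.16469772804123 backdir [-0.438  0.554  0.708]
90 45 [622.3  38.9  34.8] 34.0
120 48 [602.6  62.   34.7] 34.6
150 52 [585.3  82.7  35. ] 34.5
180 54 [569.9 100.7  35.2] 33.9
210 38 [550.1 111.9  35. ] 50.1
240 36 [543.5 131.4  35.3] 34.0
```

Call:
arm_command(increments=[[[0,0,0],[0,0,0],0],[[0,0,0],[0,0,0],0],[[0,0,0],[0,0,0],0],[[0,0,0],[0,0,0],0],[[0,0,0],[0,0,0],0]])

```text
clock: 8.0
position: [532.5, 143.5, 59.4]
ee_rot: [0.832, -0.401, -0.347, -0.163]
contact_force: [-0.2, 0.1, 0.1]
gripper_width: 85.6
```

Call:
arm_command(increments=[[[0,0,0],[-12,15,19],0],[[0,0,0],[-24,30,38],0],[[0,0,0],[-36,45,57],0],[[0,0,0],[-48,60,77],0],[[0,0,0],[-57,72,92],0]])

```text
clock: 8.5
position: [474.8, 216.6, 152.5]
ee_rot: [0.832, -0.4, -0.347, -0.163]
contact_force: [0.3, 0.1, 0.4]
gripper_width: 85.7
```

```bash
python3 look.py w8;python3 - <<'E'
from kin import *
st=readout.read_state();M=R.from_quat(st["ee_rot"]).as_matrix();print(M.round(3))
# plan: flip about tool x by -180 then tilt 33 at az 130.4
q=st["joints"];p=st["position"]
for k in range(0,181,36):
    Mk=R.from_rotvec(-M[:,0]*np.radians(k)).as_matrix()@M;q,c=ik(p,Mk,q);print(k,q.round(2),c.round(5))
Mt=toolrot(130.4,33);u=np.array([np.cos(np.radians(130.4)),np.sin(np.radians(130.4)),0])
g=np.array([629,35,74])+162*u
for b in (-80,-40,19):q,c=ik(g+b*Mt[:,0],Mt,q);print(b,(g+b*Mt[:,0]).round(1),q.round(2),c.round(5))
q2=q
for ua in (136,142,148.4):
  for zz in (74+23,74):
    Mu=toolrot(ua,33);u=np.array([np.cos(np.radians(ua)),np.sin(np.radians(ua)),0]);q2,c=ik(np.array([629,35,zz])+162*u+19*Mu[:,0],Mu,q2);print(ua,zz,q2.round(2),c.round(5))
E
```

```text
8.5 [474.8 216.6 152.5] [0.3 0.1 0.4] [1.14 0.85 0.06] w 85.7 j [ 1.03  0.37 -0.74  0.89 -1.02 -1.05]
red [301 188  33  19 593] [316.8 197.1] [512.8 169.3  99.7] z [ 96. 103.] tool [80.2 -0.3 -5.7]
  @ 100 [512.7 169.5 100. ]
brass [347 162   9  14  93] [351.2 169.1] [527.   97.7  40.7] z [33. 48.] tool [167.8  33.1  -9.9]
  @ 74 [516.2 118.4  74. ]
[[-0.0, -0.0, 0.0], [-0.0, -0.0, -1.0], [-1.0, 3.0, 1.0], [-1.0, 0.0, -0.0], [1.0, -2.0, 0.0], [1.0, -1.0, -0.0], [-0.0, 0.0, 0.0]]
[[ 0.443 -0.778 -0.447]
 [-0.548 -0.629  0.551]
 [-0.71   0.001 -0.705]]
0 [ 1.04  0.37 -0.73  0.88 -1.03 -1.05] 0.0
36 [ 1.04  0.37 -0.73  0.88 -1.03 -0.42] 0.0
72 [ 1.04  0.37 -0.73  0.88 -1.03  0.21] 0.0
108 [ 1.04  0.37 -0.73  0.88 -1.03  0.84] 0.0
144 [ 1.04  0.37 -0.73  0.88 -1.03  1.47] 0.0
180 [ 1.04  0.37 -0.73  0.88 -1.03  2.1 ] 0.0
-80 [495.8 191.6 141.1] [ 0.91  0.32 -0.71  0.79 -0.85  2.31] 0.0
-40 [509.9 175.  107.5] [ 0.83  0.36 -0.77  0.91 -0.75  2.24] 0.0
19 [530.7 150.5  58.1] [ 0.7   0.44 -0.83  1.15 -0.64  2.08] 0.0
136 97 [ 0.68  0.36 -0.89  1.22 -0.61  2.14] 0.0
136 74 [ 0.64  0.4  -0.92  1.34 -0.58  2.04] 0.0
142 97 [ 0.59  0.32 -0.97  1.44 -0.55  2.1 ] 0.0
142 74 [ 0.53  0.36 -0.99  1.59 -0.53  1.98] 0.0
148.4 97 [ 0.45  0.28 -1.03  1.73 -0.48  2.05] 0.0
148.4 74 [ 0.38  0.33 -1.04  1.91 -0.48  1.92] 0.0
```

Call:
arm_command(increments=[[[-3.5,4.4,5.7],[0,0,0],0],[[-7.1,8.8,11.4],[0,0,0],0],[[-10.6,13.2,17],[0,0,0],0],[[-14.2,17.5,22.7],[0,0,0],0],[[-17.7,21.9,28.4],[0,0,0],0]])

```text
clock: 9.05
position: [475.3, 219.0, 154.1]
ee_rot: [0.839, -0.254, -0.463, 0.132]
contact_force: [0.0, -0.5, 0.0]
gripper_width: 85.5
```

Call:
arm_command(increments=[[[-3.5,4.4,5.7],[0,0,0],0],[[-7.1,8.8,11.4],[0,0,0],0],[[-10.6,13.2,17],[0,0,0],0],[[-14.2,17.5,22.7],[0,0,0],0],[[-17.7,21.9,28.4],[0,0,0],0]])

```text
clock: 9.55
position: [475.2, 218.4, 153.7]
ee_rot: [0.742, -0.079, -0.522, 0.413]
contact_force: [1.2, 0.6, -0.4]
gripper_width: 85.7
```

Call:
arm_command(increments=[[[-3.5,4.4,5.7],[0,0,0],0],[[-7.1,8.8,11.4],[0,0,0],0],[[-10.6,13.2,17],[0,0,0],0],[[-14.2,17.5,22.7],[0,0,0],0],[[-17.7,21.9,28.4],[0,0,0],0]])

```text
clock: 10.05
position: [475.1, 217.8, 153.3]
ee_rot: [0.554, 0.106, -0.517, 0.644]
contact_force: [-0.2, -0.1, -0.0]
gripper_width: 85.5
```

Call:
arm_command(increments=[[[-3.5,4.4,5.7],[0,0,0],0],[[-7.1,8.8,11.4],[0,0,0],0],[[-10.6,13.2,17],[0,0,0],0],[[-14.2,17.5,22.7],[0,0,0],0],[[-17.7,21.9,28.4],[0,0,0],0]])

```text
clock: 10.55
position: [475.0, 217.2, 152.9]
ee_rot: [0.298, 0.277, -0.449, 0.796]
contact_force: [-0.1, 0.4, -0.5]
gripper_width: 85.4
```

```bash
python3 - <<'E'
from h import *
st=readout.read_state();print(st["clock"],st["joints"].round(2))
M=toolrot(130.4,33);u=np.array([np.cos(np.radians(130.4)),np.sin(np.radians(130.4)),0])
g=np.array([628.5,34.5,74])+163*u;print(g)
for b in (-55,19):print(b,inc(M,g+b*M[:,0],st))
E
```

```text
10.55 [ 1.03  0.37 -0.74  0.89 -1.02  1.76]
[522.85645613 158.63074413  74.        ]
-55 (array([ 1.6, 16.5, 16. ]), array([ 28.5, -35.7, -32.8]))
19 (array([ 1.6, 16.5, 16. ]), array([ 54.6, -66.4, -94.9]))
```

Call:
arm_command(increments=[[[0.5,6,6],[7,-9,-8],0],[[1,12,12],[14,-18,-16],0],[[1.6,16.5,16],[21,-27,-24],0],[[1.6,16.5,16],[28.5,-35.7,-32.8],0],[[1.6,16.5,16],[28.5,-35.7,-32.8],0]])

```text
clock: 11.05
position: [503.2, 179.1, 119.1]
ee_rot: [0.2, 0.433, -0.37, 0.797]
contact_force: [-0.8, -1.2, -0.4]
gripper_width: 85.2
```

```bash
python3 look.py w9; python3 - <<'E'
from h import *
M=toolrot(130.5,33);u=np.array([np.cos(np.radians(130.5)),np.sin(np.radians(130.5)),0])
g=np.array([628.5,34.5,74])+163*u;print(inc(M,g+17*M[:,0]))
E
```

```text
11.05 [503.2 179.1 119.1] [-0.8 -1.2 -0.4] [ 0.84  0.75 -0.04] w 85.2 j [ 0.86  0.35 -0.76  0.87 -0.78  2.25]
red [ 294  190   43   60 2215] [315.  221.5] [515.9 165.2  82. ] z [ 43. 102.] tool [41.4  0.7 -4.5]
  @ 100 [501.8 181.9 100. ]
brass [267 214  11  20 161] [272.  222.8] [526.7  98.   39.5] z [32. 47.] tool [108.8 -34.4  21.2]
  @ 74 [503.3 137.2  74. ]
brass [306 309  22  19 316] [316.6 318. ] [627.3  35.7  74.3] z [69. 80.] tool [140.9   2.1 134.5]
  @ 74 [627.8  35.2  74. ]
(array([ 0.1, -0. ,  0.2]), array([ 25.4, -28.7, -59.8]))
```

View pics/w9.png

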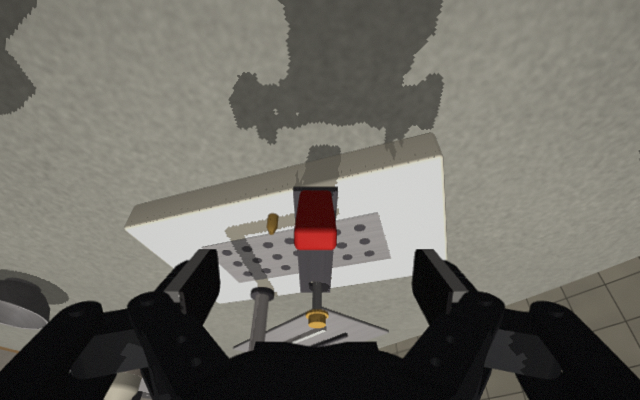

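From the other side the handle at (316,222) lies centred between the fingers, the stud shows at (272,223) and the bolt head at (317,318). I go in and grip.

Call:
arm_command(increments=[[[0,0,0],[8,-9,-19],0],[[0,0,0],[16,-19,-39],0],[[0,0,0],[25.4,-28.7,-59.8],0],[[0,0,0],[25.4,-28.7,-59.8],0],[[0,0,0],[25.4,-28.7,-59.8],0.3]])

```text
clock: 11.6
position: [528.7, 151.5, 59.9]
ee_rot: [0.2, 0.433, -0.37, 0.798]
contact_force: [0.1, 0.6, 0.3]
gripper_width: 73.0
```

Call:
arm_command(increments=[[[0,0,0],[0,0,0],0.6],[[0,0,0],[0,0,0],1],[[0,0,0],[0,0,0],1],[[0,0,0],[0,0,0],1],[[0,0,0],[0,0,0],1]])

```text
clock: 12.1
position: [528.9, 152.2, 60.9]
ee_rot: [0.2, 0.433, -0.369, 0.798]
contact_force: [-3.1, 2.1, 6.0]
gripper_width: 23.4
```

Call:
arm_command(increments=[[[0,0,0],[0,0,0],1],[[0,0,0],[0,0,0],1],[[0,0,0],[0,0,8],1],[[0,0,0],[0,0,16],1],[[0,0,0],[0,0,24],1]])

```text
clock: 12.6
position: [528.5, 151.9, 84.3]
ee_rot: [0.2, 0.433, -0.369, 0.798]
contact_force: [-0.4, 0.6, -2.0]
gripper_width: 23.3
```

```bash
python3 look.py w10; python3 - <<'E'
from h import *
M=R.from_quat(readout.read_state()["ee_rot"]).as_matrix();print("tool az",np.degrees(np.arctan2(-M[1,2],-M[0,2])))
E
sed -i 's/\[630,35,0\]/[628.5,34.5,0]/' sw.py; python3 sw.py 3 6 9 12 15
```

```text
12.6 [528.5 151.9  84.3] [-0.4  0.6 -2. ] [1.07 0.93 0.02] w 23.3 j [ 0.73  0.4  -0.81  1.05 -0.68  2.17]
red [ 282  222   68  110 6211] [315.4 280.9] [517.7 166.  104.2] z [ 67. 125.] tool [-26.4   0.8  -4. ]
  @ 100 [525.2 157.1 100. ]
brass [253 219  14  26 263] [259.2 230.7] [526.7  98.   39.5] z [31. 47.] tool [ 59.3 -36.3   9.1]
  @ 74 [503.8 140.4  74. ]
brass [302 333  26  15 308] [314.7 339.1] [619.1  45.7  76.6] z [ 69. 122.] tool [ 82.5   0.3 112.9]
  @ 74 [624.8  39.1  74. ]
tool az 130.30429322504548
154.2066318785353 130.12885381042923
3.0 [-6.  -5.4 -0. ]
6.0 [-11.8 -11.   -0. ]
9.0 [-17.2 -17.    0. ]
12.0 [-22.3 -23.2  -0. ]
15.0 [-27.1 -29.7   0. ]
```

Call:
arm_command(increments=[[[0,0,3],[-6,-5.4,0],1],[[0,0,6],[-11.8,-11,0],1],[[0,0,9],[-17.2,-17,0],1],[[0,0,12],[-22.3,-23.2,0],1],[[0,0,15],[-27.1,-29.7,0],1]])

```text
clock: 13.15
position: [500.8, 122.7, 84.5]
ee_rot: [0.142, 0.456, -0.26, 0.839]
contact_force: [-0.4, -0.5, -1.0]
gripper_width: 23.1
```

Call:
arm_command(increments=[[[0,0,0],[0,0,0],1],[[0,0,0],[0,0,0],1],[[0,0,0],[0,0,0],1],[[0,0,0],[0,0,0],1],[[0,0,0],[0,0,0],1]])

```text
clock: 13.65
position: [501.0, 123.4, 84.4]
ee_rot: [0.142, 0.456, -0.26, 0.839]
contact_force: [-0.1, -0.4, -1.8]
gripper_width: 23.1
```

```bash
python3 look.py w11; python3 - <<'E'
from h import *
M=R.from_quat(readout.read_state()["ee_rot"]).as_matrix();print("tool az",np.degrees(np.arctan2(-M[1,2],-M[0,2])))
p,d=imaging.get_image("top");np.savez("pics/t11.npz",p=p,d=d);q,_=imaging.get_image("side");a=cv2.resize(p[130:235,240:355],None,fx=3.5,fy=3.5,interpolation=2);w=cv2.imread("pics/w11.png")
b=cv2.resize(q[180:285,220:335],None,fx=3.5,fy=3.5,interpolation=2)
cv2.imwrite("pics/c11.png",np.hstack([w[150:400,150:500][:250],cv2.resize(b,(274,250)),])) 
E
python3 sw.py 1 2 3 4
```

```text
13.65 [501.  123.4  84.4] [-0.1 -0.4 -1.8] [ 0.84  1.2  -0.01] w 23.1 j [ 0.52  0.29 -1.02  1.6  -0.51  2.06]
red [ 282  222   68  110 6213] [315.4 280.9] [487.3 134.2 104.4] z [ 67. 125.] tool [-26.3   1.1  -3.8]
  @ 100 [497.1 127.4 100. ]
brass [299 333  27  14 302] [312.  338.9] [620.2  39.6  74.7] z [69. 79.] tool [ 87.3  -1.7 117.1]
  @ 74 [622.2  38.2  74. ]
tool az 145.53281646921056
155.36978725516698 145.23365834600926
1.0 [-1.5 -2.2  0. ]
2.0 [-3.  -4.5  0. ]
3.0 [-4.5 -6.8 -0. ]
4.0 [-5.9 -9.1  0. ]
```

View pics/c11.png

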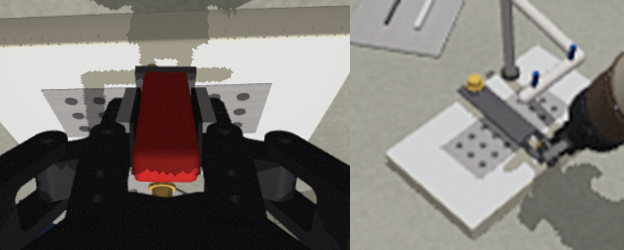

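The wrist crop shows the handle held between the fingers. In the side crop the strap runs from the bolt to the stud end and the gripper stands clear outside the crossbar. I take the last few degrees and then lower in steps.

Call:
arm_command(increments=[[[0,0,1],[-1.5,-2.2,0],1],[[0,0,2],[-3,-4.5,0],1],[[0,0,3.3],[-4.9,-7.5,0],1],[[0,0,3.3],[-4.9,-7.5,0],1],[[0,0,3.3],[-4.9,-7.5,0],1]])

```text
clock: 14.3
position: [496.1, 115.4, 84.5]
ee_rot: [0.129, 0.46, -0.236, 0.846]
contact_force: [0.4, -1.1, -1.7]
gripper_width: 23.0
```

```bash
python3 look.py w12; python3 - <<'E'
from h import *
st=readout.read_state();M=R.from_quat(st["ee_rot"]).as_matrix();print("tool az",np.degrees(np.arctan2(-M[1,2],-M[0,2])))
p,d=imaging.get_image("side");np.savez("pics/s12.npz",p=p,d=d);C=cam("side")
P,uv=pts(C,d,np.ones_like(d,bool));T=(P[:,2]>52)&(P[:,2]<72)&(p[uv[:,1],uv[:,0]].max(1)<100)
r=P-[628.5,34.5,0];u=np.array([np.cos(np.radians(148.3)),np.sin(np.radians(148.3))]);n=np.array([-u[1],u[0]])
a=r[:,:2]@u;b=r[:,:2]@n;k=T&(a>15)&(a<115)&(abs(b)<40)
# edges per pixel column along strap, on plane z=59
Zs=np.median(P[k][:,2]);print("strap top z",Zs)
q=onplane(C,uv[k],Zs)-[628.5,34.5,0];a=q[:,:2]@u;b=q[:,:2]@n
for lo in range(15,115,12):
    s=(a>=lo)&(a<lo+12)
    if s.sum()>8:print(lo,s.sum(),np.percentile(b[s],[3,97]).round(1))
h=cv2.cvtColor(p,cv2.COLOR_BGR2HSV);m=(h[...,0]>15)&(h[...,0]<35)&(h[...,1]>120);v,w=np.nonzero(m)
print("brass side",[(cc.round(1)) for cc in [np.array([w.mean(),v.mean()])]],onplane(C,[[w.mean(),v.mean()]],74))
E
python3 - <<'E'
import cv2
p=cv2.imread("pics/w12.png")
E
```

```text
14.3 [496.1 115.4  84.5] [ 0.4 -1.1 -1.7] [0.75 1.21 0.04] w 23.0 j [ 0.43  0.27 -1.05  1.76 -0.48  2.03]
red [ 282  222   68  110 6216] [315.5 280.9] [481.9 125.4 104.6] z [ 67. 125.] tool [-26.3   1.2  -3.7]
  @ 100 [492.4 119.  100. ]
brass [300 333  26  15 307] [312.5 338.9] [617.7  40.3  75.8] z [69. 79.] tool [ 85.   -1.2 115.2]
  @ 74 [622.9  37.2  74. ]
tool az 148.77842296850926
strap top z 58.50649027348379
15 29 [-14.4  15.6]
27 30 [-14.9  15. ]
39 33 [-16.7  15.6]
51 33 [-15.9  15.6]
63 34 [-17.1  16.3]
75 34 [-16.8  15.6]
87 35 [-17.4  15.6]
99 26 [-16.7  16.5]
brass side [array([433.1,  88. ])] [[  96.79259856 -960.5558516    74.        ]]
```

```bash
python3 - <<'E'
from kin import *
st=readout.read_state();q=st["joints"];M=R.from_quat(st["ee_rot"]).as_matrix();p=st["position"];print(q.round(3))
q0,c=ik(p,M,q);print(q0.round(3))
for dz in (-8,-16,-24):
    q1,c=ik(p+[0,0,dz],M,q0);print(dz,(q+q1-q0).round(3))
for rad in (2,4):
    u=np.array([-np.cos(np.radians(31.7)),np.sin(np.radians(31.7)),0]);q1,c=ik(p-rad*u+[0,0,-24],M,q0);print(rad,(q+q1-q0).round(3))
for t in (-2,-4):
    ax=M[:,1]
    for s in (1,-1):
        g=p-19*M[:,0];Mt=R.from_rotvec(s*np.radians(t)*ax).as_matrix()@M;q1,c=ik(g+19*Mt[:,0]+[0,0,-24],Mt,q0);print(t*s,(q+q1-q0).round(3))
E
```

```text
[[-0.0, -0.0, 0.0], [-0.0, -0.0, -1.0], [-1.0, 3.0, 1.0], [-1.0, 0.0, -0.0], [1.0, -2.0, 0.0], [1.0, -1.0, -0.0], [-0.0, 0.0, 0.0]]
[ 0.434  0.273 -1.048  1.762 -0.477  2.032]
[ 0.457  0.268 -1.039  1.709 -0.48   2.066]
-8 [ 0.409  0.289 -1.053  1.827 -0.474  1.986]
-16 [ 0.385  0.305 -1.056  1.89  -0.473  1.941]
-24 [ 0.362  0.322 -1.059  1.952 -0.474  1.897]
2 [ 0.357  0.324 -1.057  1.956 -0.473  1.899]
4 [ 0.351  0.325 -1.054  1.96  -0.472  1.9  ]
-2 [ 0.357  0.33  -1.067  2.008 -0.512  1.844]
2 [ 0.372  0.316 -1.051  1.883 -0.44   1.957]
-4 [ 0.356  0.339 -1.075  2.055 -0.552  1.797]
4 [ 0.386  0.311 -1.041  1.8   -0.408  2.026]
```

Call:
arm_command(increments=[[[0,0,0],[0,0,-2],1],[[0,0,0],[0,0,-4],1],[[0,0,0],[0,0,-6],1],[[0,0,0],[0,0,-8],1],[[0,0,0],[0,0,-10],1]])

```text
clock: 14.9
position: [496.2, 115.8, 74.2]
ee_rot: [0.129, 0.46, -0.236, 0.846]
contact_force: [-0.2, -0.3, -2.1]
gripper_width: 23.0
```

```bash
python3 look.py w13; python3 - <<'E'
from h import *
p,d=imaging.get_image("side");b=cv2.resize(p[185:275,225:345],None,fx=5,fy=5,interpolation=2);cv2.imwrite("pics/s13.png",b)
E
```

```text
14.9 [496.2 115.8  74.2] [-0.2 -0.3 -2.1] [ 0.81  1.22 -0.02] w 23.0 j [ 0.4   0.29 -1.05  1.84 -0.48  1.97]
red [ 282  222   68  110 6211] [315.5 280.9] [481.9 125.8  94.3] z [ 57. 115.] tool [-26.3   1.2  -3.7]
  @ 100 [475.6 129.6 100. ]
```

View pics/s13.png

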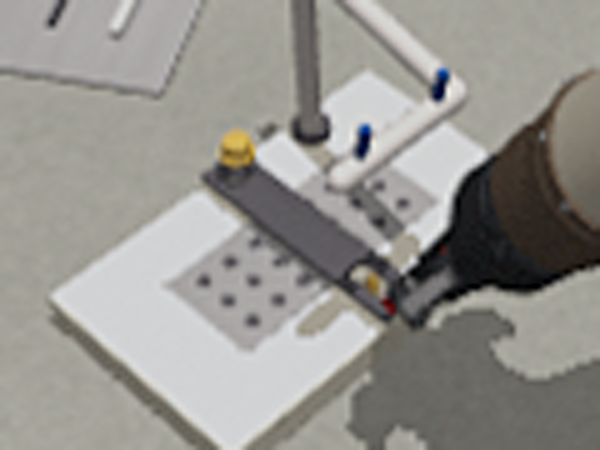

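The stud shows gold inside the slot at (370,280) in the crop, with no contact force. I lower the rest of the way.

Call:
arm_command(increments=[[[0,0,0],[0,0,-3],1],[[0,0,0],[0,0,-6],1],[[0,0,0],[0,0,-9],1],[[0,0,0],[0,0,-11],1],[[0,0,0],[0,0,-12],1]])

```text
clock: 15.5
position: [496.1, 115.5, 61.8]
ee_rot: [0.128, 0.461, -0.236, 0.846]
contact_force: [0.5, 0.1, -1.6]
gripper_width: 23.7
```

```bash
python3 look.py w14
```

```text
15.5 [496.1 115.5  61.8] [ 0.5  0.1 -1.6] [ 0.76  1.3  -0.01] w 23.7 j [ 0.37  0.32 -1.06  1.93 -0.48  1.91]
red [ 282  222   68  110 6234] [315.4 280.9] [481.9 125.5  81.8] z [ 44. 103.] tool [-26.3   1.1  -3.7]
  @ 100 [455.2 141.6 100. ]
```

Call:
arm_command(increments=[[[0,0,0],[0,0,-0.7],1],[[0,0,0],[0,0,-1.4],1],[[0,0,0],[0,0,-1.4],1],[[0,0,0],[0,0,-1.4],1],[[0,0,0],[0,0,-1.4],1]])

```text
clock: 16.05
position: [496.5, 115.5, 60.9]
ee_rot: [0.128, 0.46, -0.236, 0.846]
contact_force: [-1.5, -0.7, 2.8]
gripper_width: 23.4
```

```bash
python3 look.py w15; python3 - <<'E'
from h import *
st=readout.read_state();M=R.from_quat(st["ee_rot"]).as_matrix();print("back",-M[:,0].round(3))
p,d=imaging.get_image("side");C=cam("side");P,uv=pts(C,d,np.ones_like(d,bool))
r=P[:,:2]-[628.5,34.5];u=np.array([np.cos(np.radians(148.3)),np.sin(np.radians(148.3))]);a=r@u;b=r@[-u[1],u[0]]
for lo in range(15,115,20):
    s=(a>lo)&(a<lo+20)&(abs(b)<12)&(p[uv[:,1],uv[:,0]].max(1)<100);print(lo,np.median(P[s][:,2]).round(1))
E
```

```text
16.05 [496.5 115.5  60.9] [-1.5 -0.7  2.8] [ 0.29  0.77 -0.14] w 23.4 j [ 0.37  0.32 -1.06  1.94 -0.48  1.9 ]
red [ 282  222   68  110 6205] [315.4 281. ] [482.2 125.5  81. ] z [ 43. 102.] tool [-26.4   1.1  -3.7]
  @ 100 [454.  142.5 100. ]
back [-0.465  0.282  0.839]
15 34.8
35 35.2
55 35.3
75 35.5
95 34.8
```

The strap lies flat, with its top at 35 mm all along and contact force upward on the tool. I check the retreat for joint range, then let go.

```bash
python3 - <<'E'
from kin import *
st=readout.read_state();q=st["joints"];M=R.from_quat(st["ee_rot"]).as_matrix();p=st["position"]
q0,c=ik(p,M,q)
for nm,dv in dict(axis=-M[:,0],mix=np.array([-.25,.55,.8])).items():
  q1=q0
  for s in (25,50,75,100,130):
    q1,c=ik(p+s*dv,M,q1);print(nm,s,(q+q1-q0).round(2),round(c,5))
E
```

```text
[[-0.0, -0.0, 0.0], [-0.0, -0.0, -1.0], [-1.0, 3.0, 1.0], [-1.0, 0.0, -0.0], [1.0, -2.0, 0.0], [1.0, -1.0, -0.0], [-0.0, 0.0, 0.0]]
axis 25 [ 0.47  0.27 -1.06  1.75 -0.49  2.01] 0.0
axis 50 [ 0.58  0.22 -1.06  1.54 -0.52  2.13] 0.0
axis 75 [ 0.69  0.18 -1.04  1.34 -0.57  2.23] 0.0
axis 100 [ 0.79  0.14 -1.01  1.17 -0.63  2.33] 0.0
axis 130 [ 0.89  0.09 -0.97  1.02 -0.72  2.41] 0.0
mix 25 [ 0.49  0.28 -1.05  1.72 -0.5   2.02] 0.0
mix 50 [ 0.61  0.25 -1.02  1.51 -0.53  2.13] 0.0
mix 75 [ 0.71  0.22 -0.99  1.32 -0.58  2.24] 0.0
mix 100 [ 0.8   0.19 -0.95  1.16 -0.64  2.33] 0.0
mix 130 [ 0.89  0.17 -0.89  1.02 -0.71  2.41] 0.0
```

Call:
arm_command(increments=[[[0,0,0],[0,0,0],0.6],[[0,0,0],[0,0,0],0.4],[[0,0,0],[0,0,0],0.3],[[0,0,0],[0,0,0],0.3],[[0,0,0],[0,0,0],0.3]])

```text
clock: 16.65
position: [496.5, 115.5, 60.8]
ee_rot: [0.128, 0.46, -0.236, 0.846]
contact_force: [0.4, 0.2, 0.4]
gripper_width: 59.7
```

Call:
arm_command(increments=[[[0,0,0],[-9,6,17],0.3],[[0,0,0],[-19,11,34],0.3],[[0,0,0],[-30,18,54],0.3],[[0,0,0],[-42,25,75],0.3],[[0,0,0],[-53,32,96],0.3]])

```text
clock: 17.15
position: [442.3, 147.5, 157.1]
ee_rot: [0.128, 0.461, -0.237, 0.846]
contact_force: [0.6, 0.4, 1.4]
gripper_width: 59.8
```

Call:
arm_command(increments=[[[0,0,0],[-10,20,15],0.3],[[0,0,0],[-20,45,30],0.3],[[0,0,0],[-30,70,45],0.3],[[0,0,0],[-40,95,60],0.3],[[0,0,0],[-40,95,60],0.3]])

```text
clock: 17.65
position: [402.4, 247.2, 219.3]
ee_rot: [0.13, 0.461, -0.233, 0.847]
contact_force: [0.0, -0.2, 0.4]
gripper_width: 59.4
```

```bash
python3 look.py w16; python3 - <<'E'
from h import *
for n in ("side","top"):
    p,d=imaging.get_image(n);np.savez(f"pics/{n}f.npz",p=p,d=d);C=cam(n);P,uv=pts(C,d,np.ones_like(d,bool))
    r=P[:,:2]-[628.5,34.5];u=np.array([np.cos(np.radians(148.3)),np.sin(np.radians(148.3))]);a=r@u;b=r@[-u[1],u[0]]
    print(n,[np.median(P[(a>lo)&(a<lo+20)&(abs(b)<12)&(p[uv[:,1],uv[:,0]].max(1)<100)][:,2]).round(1) for lo in range(15,115,20)])
    if n=="side": b=cv2.resize(p[185:275,225:345],None,fx=4,fy=4,interpolation=2)
    else:
        t=cv2.resize(p[110:270,180:460],(560,320))
        X=np.zeros(d.shape+(3,));X[uv[:,1],uv[:,0]]=P
        for nm,bx in dict(rinse=(425,460,170,205),jar=(180,212,230,260),bowl=(390,435,225,270)).items():
            q=X[bx[2]:bx[3],bx[0]:bx[1]].reshape(-1,3);q=q[q[:,2]>20];print(nm,q.min(0).round(),q.max(0).round())
w=cv2.resize(cv2.imread("pics/w16.png"),(480,300))
cv2.imwrite("pics/f.png",np.hstack([b[30:330,:320],w]))
E
```

```text
17.65 [402.4 247.2 219.3] [ 0.  -0.2  0.4] [0.57 0.94 0.05] w 59.4 j [ 1.18  0.09 -0.78  0.73 -0.94  2.48]
red [241 194  30  33 736] [256.2 210.7] [484.6 127.2  79.7] z [ 42. 102.] tool [188.6 -61.3  35.6]
  @ 100 [467.1 143.9 100. ]
brass [262 275  15  14 160] [268.9 281.5] [627.6  35.2  74.3] z [68. 80.] tool [285.3 -66.8 175.5]
  @ 74 [628.   34.8  74. ]
side [np.float64(35.8), np.float64(34.9), np.float64(35.1), np.float64(35.1), np.float64(35.1)]
top [np.float64(34.6), np.float64(35.5), np.float64(35.7), np.float64(34.1), np.float64(35.0)]
rinse [ 527. -428.   21.] [ 586. -371.  155.]
jar [317. 256.  57.] [399. 418. 461.]
bowl [ 310. -369.   20.] [ 417. -260.   51.]Traceback (most recent call last):
  File "<stdin>", line 13, in <module>
IndexError: too many indices for array: array is 1-dimensional, but 2 were indexed
```

```bash
python3 - <<'E'
from h import *
for f in ("side0","sidef"):
    p=np.load(f"pics/{f}.npz")["p"];h=cv2.cvtColor(p,cv2.COLOR_BGR2HSV);m=(h[...,0]>45)&(h[...,0]<80)&(h[...,1]>120);v,u=np.nonzero(m);print(f,u.mean().round(1),v.mean().round(1),m.sum())
b=cv2.resize(p[185:275,225:345],None,fx=4,fy=4,interpolation=2)
w=cv2.imread("pics/w16.png")[120:320,150:450]
cv2.imwrite("pics/f.png",np.hstack([b[30:330,:320],cv2.resize(w,(450,300))]))
E
```

```text
side0 378.2 297.6 517
sidef 339.6 336.1 445
```

View pics/f.png

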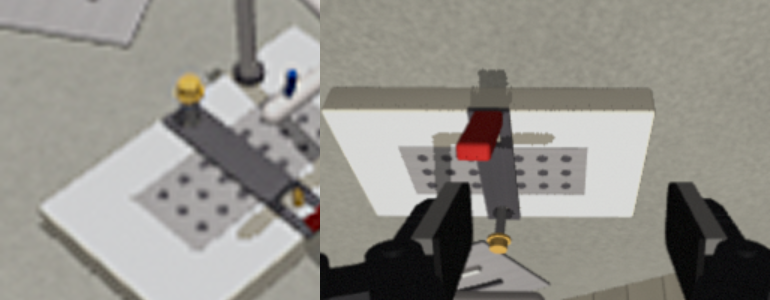

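The stud stands up through the slot at (298,197) in the left crop, and the strap lies straight across the cassette. One last number on the jar, then I hand in.

```bash
python3 - <<'E'
from h import *
from bench import arm
for f in ("side0","sidef"):
    p=np.load(f"pics/{f}.npz")["p"];h=cv2.cvtColor(p,cv2.COLOR_BGR2HSV);m=((h[...,0]>45)&(h[...,0]<80)&(h[...,1]>120)).astype(np.uint8)
    m[:300]=0;m[:,:300]=0;m[:,370:]=0;v,u=np.nonzero(m);print(f,u.mean().round(1),v.mean().round(1),m.sum())
st=readout.read_state();print(st["clock"],st["contact_force"].round(1));print(arm.job_done())
E
```

```text
side0 334.1 341.7 437
sidef 334.1 341.7 436
17.8 [ 2.1 -0.6 -0.4]
the job is handed in; nothing more can be done
None
```

The strap is locked. Its slot sits over the brass stud, it lies flat across the cassette, and the gripper has let go and backed well clear. I handed in at 17.8 s of the 51 s allowed.

**What I did:** I gripped the red handle with the tool tilted 45°, lifted the strap level by about 27 mm, and swung it 40° round the bolt. Joint 3 was then close to its range limit, so I swung back clear of the stud and set the strap down. I regripped at 33° with the tool turned half round and finished the swing. Then I lowered the strap over the stud with no side load, opened the fingers, and backed out along the tool axis.

**Last checks:**
- **Strap:** its top measured 34–36 mm above the table all along in both the side and top views, where 35 mm is flat on the dock. The stud showed through the slot in the side view.
- **Bystanders:** the bottle and bowl were within about 2 mm of their first readings. My top-view reading of the jar was spoiled by the arm covering it. The side view shows the jar in exactly the same pixels as at the start.
- **Forces:** force readings stayed within about 7 N throughout. The last was about 2 N with the tool in free air, slightly above the roughly 1 N of noise seen before.
- **Joint margin:** joint 3 reached -1.06 against its limit of -1.07, inside its range but close.

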